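# Hook and snap the cover onto an instrument case

## Robot

A 6-joint arm with a two-finger parallel gripper is mounted at the origin on the work surface. World frame = base frame: x ahead of the robot, y to its left, z up, the work surface at z = 0. Lengths are in m, angles in degrees, forces in N, time in s.
With the tool pointing down it reaches from about 0.3 to 0.875 m from the base axis. Payload 6.4 kg.
Tool frame: the origin (TCP) lies at the centre of the arm's flange, where the gripper is bolted on; the fingertips stand 173 mm ahead of it and the grasp point (between the pads) lies 155 mm ahead of it; z points along the fingers, y is the direction in which the jaws open and shut (so a half turn about z gives the same grasp; the last joint's range is limited). The gripper opens to 85 mm and grips with 20 to 120 N. Pads are 22 mm wide; open, the fingers measure 114 mm over their backs; the gripper's body (76 mm by 85 mm) begins 54 mm behind the grasp point. The pads swing forward as they close: fully open they stand 13 mm farther back than shut.
Start: joints at [65.128, 10.359, 92.074, -0, 77.567, -11.82], TCP at [0.13, 0.56, 0.405] pointing down, gripper open.
Joint ranges: [-171.53, 171.53], [-51.25, 118.39], [17.06, 147.69], [-65.23, 245.23], [0, 150.52], [-178.68, 178.68]. Speed limits (degrees/s): [147.25, 147.25, 172.46, 180, 180, 180].

## Interface

Orientations are given as a 3x3 rotation matrix whose columns are the frame's x, y, z axes.
In Python, from bench import * gives the robot as it stands.
- The arm moves only by the tool drive_tool, never from a script. Its argument "moves" is a list of rows, each a list of 2 entries, a list of its own where there are three numbers: the shift along the world's x, y, z in m, then the turn about the world's z in degrees. In form: [[[dx, dy, dz], turn], ...]. A call has 1 to 12 rows; each row is the pose to reach, as a shift and turn from the pose commanded when the call began; what a row does not reach only later rows make up. A row lasts 1/8 s, in which the tool goes at most 62.5 mm and 10.7 degrees, less where a joint would pass 70% of its speed; a pose out of reach is approached as far as the arm can. A call with a gripper value outside its range is refused whole. "jaw" is the closure, from 0 (fully open) to 1 (shut), set as the call begins (left out, the last holds). The fingers move at their own pace and stop on an object; "force" is the grip in N (left out, the last holds). Time passes only in rows, so rows that repeat a pose let the fingers close. It gives the time, the measured TCP pose, the force and the opening at its end, in the units of the state.
- read_state(): the state, without advancing time (a new reading comes with each control period).
- get_image(name): name is "side" or "top" or "wrist"; returns the picture (400x640x3 uint8, red, green, blue); there is no depth.
- camera_params(name): a dict with "intrinsics" (3x3 intrinsics, pixels), "world_from_camera" (4x4, takes a point from camera to world coordinates). Camera axes: x right, y down, z forward; pixel columns grow to the right and rows downward; lengths in m; the calibration is good to about 2 mm. A picture is of the moment at which its call begins: read the wrist's pose just before it. camera_params takes no time and is no camera call; for the wrist camera it gives the pose at the moment of the call.
- close_job(): hands the job in, once; it reports no verdict.
The state is a dict: "t": time; "qpos": joint angles; "joint_velocities": joint speeds; "joint_torque": joint torques, N m; "position": TCP position; "orientation": TCP orientation; "wrist_force": force on the tool from outside, world axes, zero at the start; "moment": the same for the moment, N m; "grip_width": opening from 0.0 (shut) to 1.0 (fully open).
Only numpy, scipy, OpenCV 4.12 (cv2) and the standard library are available. Lean on these libraries where they do the work, as an engineer would, in place of code of your own. Each camera call takes 0.05 s, during which the arm holds its last target.

## Task

Close the open instrument case on the bench: pick up its loose cover, hook the cover's front lip fully into the slot at the front of the case while the rear is held raised, then swing the rear down and press it until the catch snaps over it and the cover lies flat. Be gentle: do not force the cover against the case or lean on the case, leave the other things on the bench where they are, and let go at the end.

Things in the scene. Friction and masses are not known exactly. Their poses are not given: they have to be found in the camera images.
- stand: Steel base plate 164 x 104 mm, fixed on the bench, with four posts carrying an open dark plastic case (circuit board inside), level. Origin: middle of the plate's underside; x from slot (front, robot side) to catch (rear), z up. Case x -75 to 72, y -46 to 46 mm. Its rim, where the cover rests, is at z 58 + h mm; h is set anew each time, 0 to 14, not measured. It stays put.
- slot (a point): On the stand: middle of the slot's mouth, on its floor if h were 0 (stand x -58, y 0, z 58 mm; floor at 58 + h). The lip goes in along -x, 12 mm to the back wall (x -70). Inside 65 mm wide; 6 mm high at the back, 9.7 at the mouth (sloping roof). Its floor runs out of the mouth as a flat sill to x -45 mm, where a raised cover's lip can land and slide. Hood top: z 76 + h.
- cover: Loose dark plastic cover, 0.10 to 0.21 kg, starts flat on the bench: plate 114 x 86 x 6 mm (x, y, z), a lip 60 mm wide, 4 thick, sticking out 16 at -x flush with the underside; on top an upright grip rib, x -25 to 25, y -7 to 7, z 6 to 32 mm. Origin: middle of the plate's underside; x from lip to rear, z up. It enters the slot with its rear raised 10 to 16 degrees.
- lip (a point): Middle of the lip's front lower edge (cover frame: x -73, y 0, z 0 mm).
- rear_edge (a point): Middle of the plate's rear lower edge (cover frame: x 57, y 0, z 0 mm).
- catch (a joint): Spring catch at the case's rear: how far it is pushed back to +x, m: 0 at rest, 0.003 before it snaps. At rest its tip is at stand x 57, z 64.5 + h mm, 46 wide; a steep front face rises to x 61.5, z 75 + h. Spring 2.4 N at rest, 0.6 N more per mm. Closed, the cover is level, origin at x 3, y 0, z 58 + h. About 12 N down on the plate behind the rib (cover x 35 to 45 mm) snaps it.
- driver: Bystander: screwdriver 170 mm long, lying along x. Origin under its middle.
- jar: Bystander: small glass jar with a metal lid, 44 mm across, 40 mm tall. Origin under its centre.
- reel: Bystander: metal solder reel standing on its flange, 60 mm across, 40 mm tall. Origin under its centre.
- post: Bystander: spare spring post with a brass tip, 36 mm across, 54 mm tall. Origin under its centre.
Things that resemble listed ones, but are neither listed nor needed, are in the scene too. Several things have the shape of the stand; the one meant has the colours described above. Several things look just like the cover: the one meant starts farthest from the robot's base.

How it is judged:
By the outcome, as a careful person would: the job done as asked, in the order asked, and still so for the second after the job is handed in, with the robot touching nothing.
It also fails if it takes over 67 s, if anything falls off the work surface, if the arm or the gripper's body presses on something with over 40 N, if the wrist force passes 120 N, or if a joint passes its speed limit or range.

## Working session

There is one attempt and no reset: what is moved stays moved. The work goes in short steps, Python scripts to look and compute and a tool call to move; the robot and the scene stay as the last step left them, time stands still between calls to the robot, and variables do not carry over. Pictures are saved under pics/ and viewed, and the job is handed in when it is done.

Besides the shell and the picture viewer there is one more tool, called after ">>>" by a JSON object that holds its "method" and its "body", one argument or row to a line. drive_tool: Moves the arm, as the interface text tells. Its arguments: {"type":"object","properties":{"moves":{"type":"array","items":{"type":"array"}},"jaw":{"type":"number"},"force":{"type":"number"}},"required":["moves"]}

```bash
mkdir -p pics; ls
python3 - <<'E'
from bench import *
import cv2
s=read_state();print(s)
for n in ["side","top","wrist"]:
    p=camera_params(n);print(n,p)
    cv2.imwrite(f"pics/{n}0.png",get_image(n)[:,:,::-1])
E
```

```text
pics
{'t': 0.0, 'qpos': array([ 6.51263281e+01,  1.04016090e+01,  9.21322836e+01,  9.32424634e-04,
        7.75677683e+01, -1.18184657e+01]), 'joint_velocities': array([-0.02408552, -0.11369934,  0.02130484, -0.14081148,  0.07645411,
       -0.01643065]), 'joint_torque': array([-5.74376845e-04, -4.44876087e+01, -3.51333690e+01, -3.80476822e-04,
        9.01583611e-03, -2.82625797e-05]), 'position': array([0.12974067, 0.55990794, 0.40378138]), 'orientation': array([[-9.74151927e-01,  2.25892551e-01, -7.60729600e-04],
       [ 2.25893514e-01,  9.74150682e-01, -1.60304243e-03],
       [ 3.78949914e-04, -1.73345076e-03, -9.99998426e-01]]), 'wrist_force': array([-0.87263147, -0.15000074,  0.16160154]), 'moment': array([ 0.01209866,  0.03604863, -0.01889497]), 'grip_width': 1.0000277081984743}
side {'intrinsics': array([[371.90246842,   0.        , 318.33344845],
       [  0.        , 371.90246842, 195.65773477],
       [  0.        ,   0.        ,   1.        ]]), 'world_from_camera': array([[-0.94725896, -0.21090747,  0.2412851 ,  0.3377915 ],
       [-0.32046128,  0.61812629, -0.7177913
[... 324 characters left out ...]
om_camera': array([[ 0.11887072, -0.97230506,  0.20122776,  0.36199325],
       [-0.99289574, -0.11747862,  0.0188899 , -0.00375933],
       [ 0.00527321, -0.20204365, -0.97936232,  1.00172925],
       [ 0.        ,  0.        ,  0.        ,  1.        ]])}
wrist {'intrinsics': array([[278.34844514,   0.        , 321.83527273],
       [  0.        , 278.34844514, 200.47559483],
       [  0.        ,   0.        ,   1.        ]]), 'world_from_camera': array([[ 0.22582137,  0.9308433 ,  0.28728986,  0.0559704 ],
       [ 0.97416815, -0.21545552, -0.06764127,  0.57615683],
       [-0.00106523,  0.29514348, -0.95545235,  0.3726152 ],
       [ 0.        ,  0.        ,  0.        ,  1.        ]])}
```

View pics/top0.png

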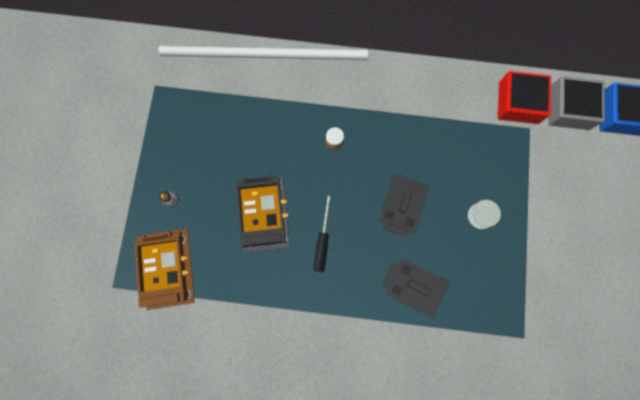

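View pics/side0.png

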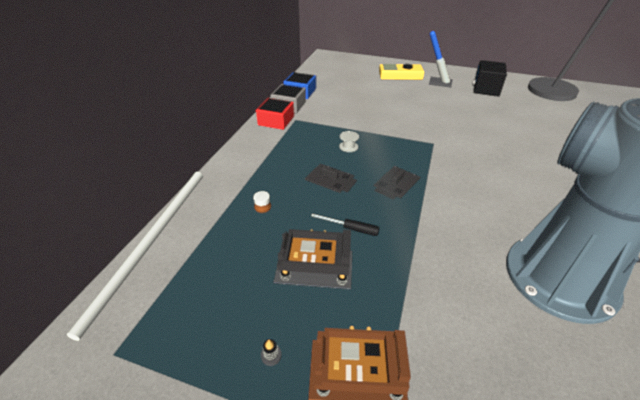

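View pics/wrist0.png

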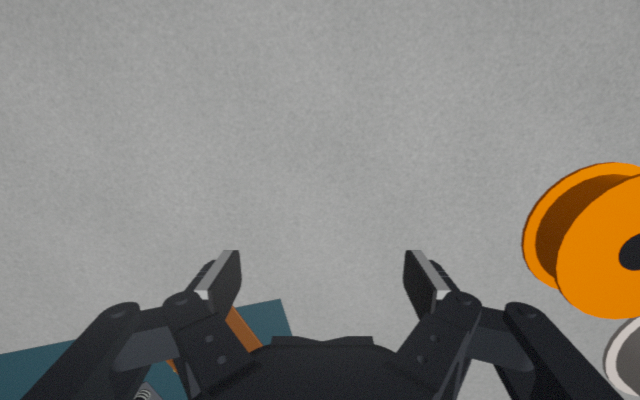

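Run:
```python
import cv2
t=cv2.imread("pics/top0.png"); s=cv2.imread("pics/side0.png")
cv2.imwrite("pics/z1.png",cv2.resize(t[165:260,225:305],None,fx=6,fy=6,interpolation=cv2.INTER_CUBIC))
cv2.imwrite("pics/z2.png",cv2.resize(t[165:325,370:460],None,fx=3.7,fy=3.7,interpolation=cv2.INTER_CUBIC))
cv2.imwrite("pics/z3.png",cv2.resize(s[220:300,265:365],None,fx=7,fy=7,interpolation=cv2.INTER_CUBIC))
```

```text
(no output)
```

View pics/z1.png

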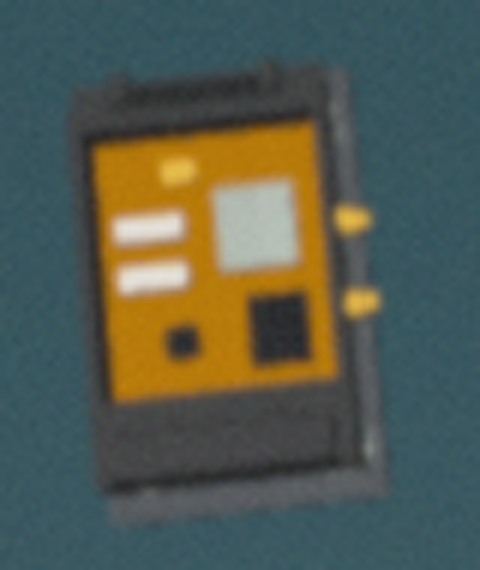

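View pics/z2.png

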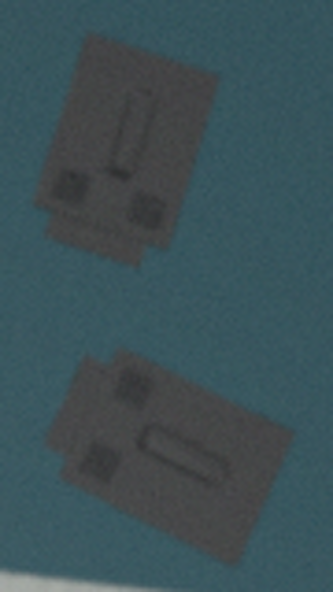

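View pics/z3.png

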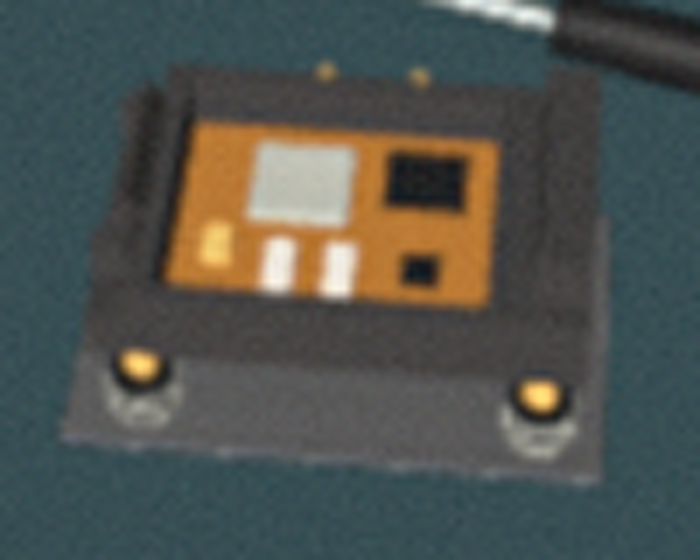

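```bash
cat > h.py <<'E'
import numpy as np, cv2
from scipy.optimize import least_squares
def proj(cp,P):
    P=np.atleast_2d(P);T=np.linalg.inv(cp["world_from_camera"]);c=P@T[:3,:3].T+T[:3,3]
    K=cp["intrinsics"];u=c@K.T
    return u[:,:2]/u[:,2:]
def fit(obs,x0,withh=False):
    # obs: list of (cp, modelpts(N,3), usesh (N) , px(N,2)) ; params x,y,yaw(deg),[h]
    def r(p):
        a=np.radians(p[2]);R=np.array([[np.cos(a),-np.sin(a),0],[np.sin(a),np.cos(a),0],[0,0,1]])
        o=[]
        for cp,M,uh,px in obs:
            M=np.array(M,float)/1000
            W=M@R.T+[p[0],p[1],0]
            if withh: W[:,2]+=np.array(uh)*p[3]
            o.append((proj(cp,W)-np.array(px)).ravel())
        return np.concatenate(o)
    s=least_squares(r,x0,x_scale=[.01,.01,1]+([.01] if withh else []))
    return s.x,r(s.x).reshape(-1,2)
cov=[[57,43,6],[57,-43,6],[-57,-43,6],[-57,43,6],[-73,-30,4],[-73,30,4]]
E
python3 - <<'E'
from bench import *
from h import *
cp=camera_params("top")
z=lambda L,f,o:np.array(L)/f+np.array(o)
px=z([(88,33),(218,73),(165,249),(36,205),(137,266),(45,234)],3.7,(370,165))
for h in [0]:
  print(fit([(cp,cov,None,px)],[.4,-.2,0]))
# lower cover; lip to left
px=z([(237,567),(294,430),(120,350),(64,478),(85,356),(47,448)],3.7,(370,165))
print(fit([(cp,[[57,43,6],[57,-43,6],[-57,-43,6],[-57,43,6],[-73,-30,4],[-73,30,4]],None,px)],[.3,-.2,-90]))
# stand: base plate corners in top
px=z([(112,525),(385,490),(345,65)],6,(225,165))
print(fit([(cp,[[-82,52,6],[-82,-52,6],[82,-52,6]],None,px)],[.4,.1,0]))
E
```

```text
(array([  0.57434351,  -0.16963849, -11.8886361 ]), array([[-0.42992425, -0.5665812 ],
       [ 0.47690716,  0.3865837 ],
       [ 0.76966984, -0.09263902],
       [-1.12362936, -0.4631459 ],
       [ 0.55065261,  0.31581545],
       [-0.25056893,  0.37513097]]))
(array([   0.38787166,   -0.21548037, -112.97831004]), array([[ 16.32221273, -34.09572367],
       [-16.9474653 ,  38.3204821 ],
       [-16.67215386,  32.97125763],
       [ 16.85258773, -36.20434316],
       [-10.98649577,  22.34300226],
       [ 12.13909051, -26.52234331]]))
(array([ 0.51122818,  0.14367036, 13.64228175]), array([[-0.64021648, -0.01719561],
       [ 0.71540464,  0.23795641],
       [-0.07507021, -0.25019867]]))
```

>>> {"method": "drive_tool", "body": {
  "moves": [
    [[0.03, -0.035, 0], 5],
    [[0.08, -0.1, 0], 12],
    [[0.34, -0.42, -0.03], 26.7],
    [[0.34, -0.42, -0.03], 26.7],
    [[0.34, -0.42, -0.03], 26.7],
    [[0.34, -0.42, -0.03], 26.7],
    [[0.34, -0.42, -0.03], 26.7],
    [[0.34, -0.42, -0.03], 26.7],
    [[0.34, -0.42, -0.03], 26.7],
    [[0.34, -0.42, -0.03], 26.7],
    [[0.34, -0.42, -0.03], 26.7],
    [[0.34, -0.42, -0.03], 26.7]
  ],
  "jaw": 0.3
}}

```text
t: 1.65
position: [0.469, 0.1413, 0.3746]
orientation: [[-0.971, -0.238, -0.001], [-0.238, 0.971, 0.0], [0.0, 0.0, -1.0]]
wrist_force: [-0.8, 0.6, -0.1]
grip_width: 0.698
```

Run:
```python
from bench import *
import cv2,pickle
s=read_state();print(s['t'],s['position'],s['orientation'],s['joint_velocities'],s['wrist_force'],s['grip_width'])
cp=camera_params("wrist");im=get_image("wrist")
pickle.dump((cp,im),open("w1.pkl","wb"))
cv2.imwrite("pics/w1.png",im[:,:,::-1])
```

```text
1.65 [0.46900806 0.14131529 0.37459171] [[-9.71344962e-01 -2.37673432e-01 -5.52407507e-04]
 [-2.37673622e-01  9.71345024e-01  3.07566448e-04]
 [ 4.63477909e-04  4.30045812e-04 -9.99999800e-01]] [ 0.59281593 -0.28402497 -0.0347977  -0.01708486 -0.20148917 -0.11829501] [-0.78364138  0.60793546 -0.1198258 ] 0.6982874720352185
```

View pics/w1.png

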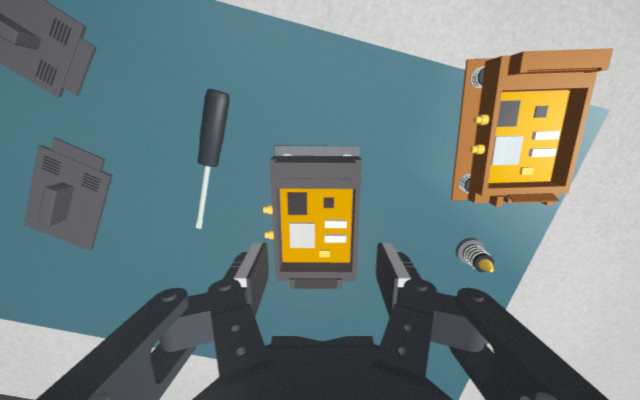

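Run:
```python
import cv2
t=cv2.imread("pics/w1.png")
cv2.imwrite("pics/w1z.png",cv2.resize(t[140:200,260:370],None,fx=7,fy=7,interpolation=cv2.INTER_CUBIC))
cv2.imwrite("pics/w1y.png",cv2.resize(t[240:295,260:370],None,fx=7,fy=7,interpolation=cv2.INTER_CUBIC))
```

```text
(no output)
```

View pics/w1z.png

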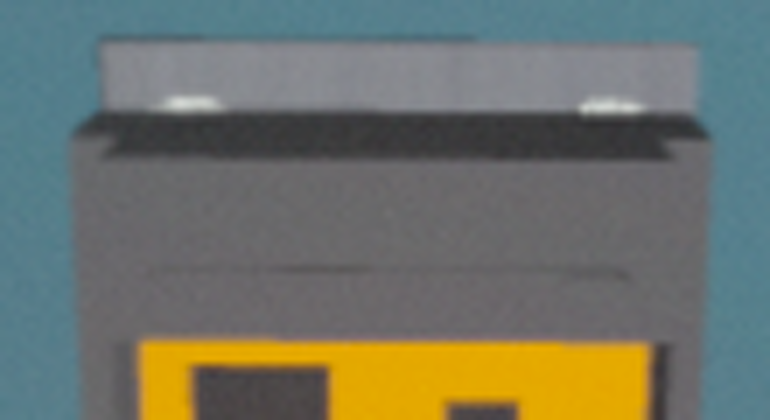

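View pics/w1y.png

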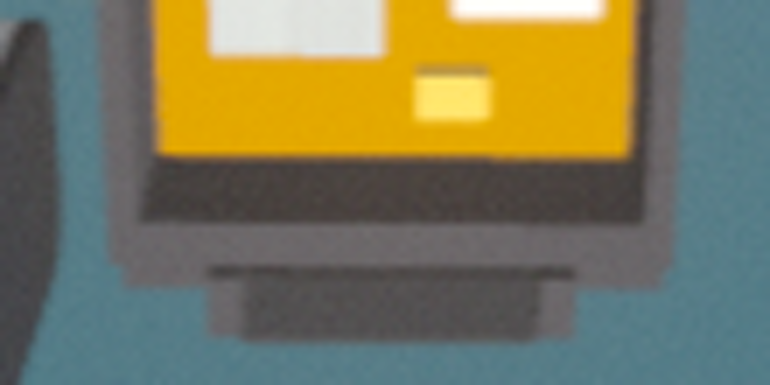

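```bash
cat > f1.py <<'E'
from h import *
import pickle
cp,im=pickle.load(open("w1.pkl","rb"))
z=lambda L:np.array(L)/7+np.array((260,140))-0.43
M=[[-82,-52,6],[-82,52,6],[-75,-46,58],[-75,46,58]]
px=z([(100,38),(698,45),(72,137),(712,137)])
uh=[0,0,1,1]
x,r=fit([(cp,M,uh,px)],[.51,.14,13,0.007],True)
print(x,r)
def P(m):
    a=np.radians(x[2]);R=np.array([[np.cos(a),-np.sin(a),0],[np.sin(a),np.cos(a),0],[0,0,1]])
    return (proj(cp,(np.array(m)/1000.)@R.T+[x[0],x[1],x[3]])-[260,140]+.43)*7
for m in [[-75,-38,76],[-75,38,76],[-58,-38,76],[-58,38,76],[-45,-38,58],[-45,38,58]]: print(m,P([m]))
for m in [[72,-46,58],[72,46,58],[57,-23,64.5],[61.5,-23,75],[61.5,23,75],[57,23,64.5]]: print(m,P([m])-[0,700])
print(P([[0,0,0]]))
E
python3 f1.py
```

```text
[5.11318030e-01 1.44325402e-01 1.34322558e+01 6.23274402e-03] [[-0.77091018  0.46667749]
 [ 0.77482549 -0.0515748 ]
 [-0.13592554 -0.38888637]
 [ 0.13339671  0.10869419]]
[-75, -38, 76] [[106.72474042 154.95185165]]
[-75, 38, 76] [[671.77495852 158.00398679]]
[-58, -38, 76] [[112.2234722  278.57594619]]
[-58, 38, 76] [[666.65600625 281.48783884]]
[-45, -38, 58] [[135.27873485 337.43533816]]
[-45, 38, 58] [[649.23228064 340.09811545]]
[72, -46, 58] [[115.20672059 321.92329052]]
[72, 46, 58] [[670.76005819 324.34153153]]
[57, -23, 64.5] [[248.5194265  265.34016764]]
[61.5, -23, 75] [[243.0338231  328.34603819]]
[61.5, 23, 75] [[538.52381212 329.63016496]]
[57, 23, 64.5] [[535.76702071 266.61037942]]
[[399.11305489 496.88557326]]
```

>>> {"method": "drive_tool", "body": {
  "moves": [
    [[0.01, -0.035, 0], -5],
    [[0.03, -0.09, -0.02], -15],
    [[0.05, -0.15, -0.03], -25.6],
    [[0.06, -0.21, -0.045], -25.6],
    [[0.066, -0.265, -0.045], -25.6],
    [[0.07, -0.295, -0.045], -25.6],
    [[0.071, -0.306, -0.045], -25.6],
    [[0.071, -0.306, -0.045], -25.6],
    [[0.071, -0.306, -0.045], -25.6]
  ]
}}

```text
t: 2.82
position: [0.5408, -0.1641, 0.3297]
orientation: [[-0.979, 0.205, -0.0], [0.205, 0.979, 0.001], [0.0, 0.0, -1.0]]
wrist_force: [-0.6, 0.8, -0.1]
grip_width: 0.703
```

Run:
```python
from bench import *
import cv2,pickle
s=read_state();print(s['t'],s['position'],s['orientation'],s['wrist_force'],s['grip_width'])
cp=camera_params("wrist");im=get_image("wrist")
pickle.dump((cp,im),open("w2.pkl","wb"))
cv2.imwrite("pics/w2.png",im[:,:,::-1])
cv2.imwrite("pics/w2z.png",cv2.resize(im[100:260,240:420,::-1],None,fx=3.7,fy=3.7,interpolation=cv2.INTER_CUBIC))
```

```text
2.825 [ 0.54082256 -0.16408363  0.32969543] [[-9.78720860e-01  2.05196064e-01 -2.30850369e-04]
 [ 2.05195924e-01  9.78720778e-01  5.21265040e-04]
 [ 3.32899588e-04  4.62803414e-04 -9.99999837e-01]] [-0.6454439   0.80964954 -0.06706733] 0.7025368365397585
```

View pics/w2.png

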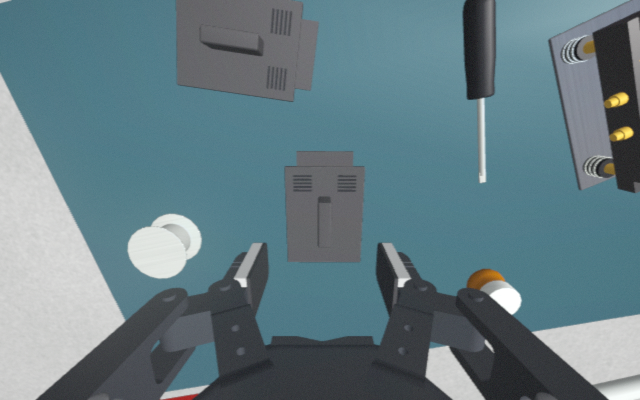

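View pics/w2z.png

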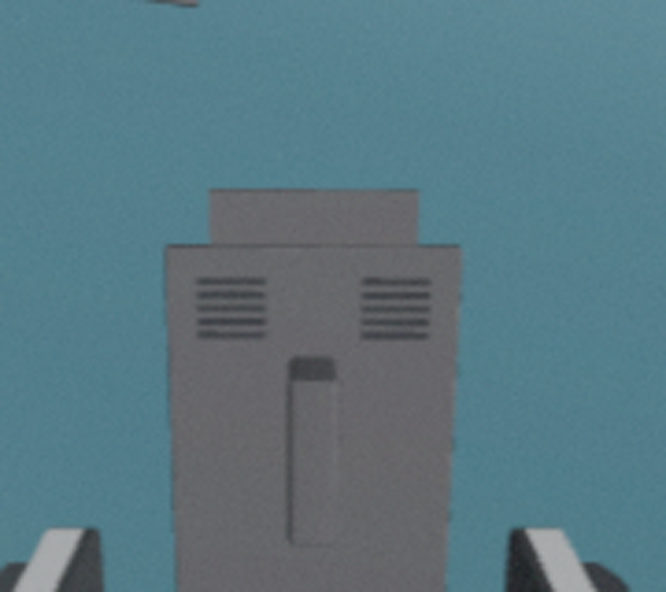

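Run:
```python
from h import *
import pickle
cp,im=pickle.load(open("w2.pkl","rb"))
g=im[245:275,270:380]
cv2.imwrite("pics/w2r.png",cv2.resize(g[:,:,::-1],None,fx=7,fy=7,interpolation=cv2.INTER_CUBIC))
z=lambda L:np.array(L)/3.7+np.array((240,100))-.36
px=z([(166,245),(461,245),(209,189),(418,189),(291,380),(335,380),(290,545),(335,545)])
M=[[-57,-43,6],[-57,43,6],[-73,-30,4],[-73,30,4],[-25,-7,32],[-25,7,32],[25,-7,32],[25,7,32]]
x,r=fit([(cp,M,None,px)],[.57,-.17,-12]);print(x,r*3.7)
```

```text
[  0.57404157  -0.16908753 -11.98188257] [[-3.11056782  0.09047449]
 [ 2.34425703  0.76752438]
 [-1.46615885 -1.05391348]
 [ 1.1716995  -0.5578873 ]
 [-3.35138942 -0.66688592]
 [ 4.25545213 -0.56150489]
 [-1.95210535  1.29459256]
 [ 2.06577504  1.38177077]]
```

View pics/w2r.png

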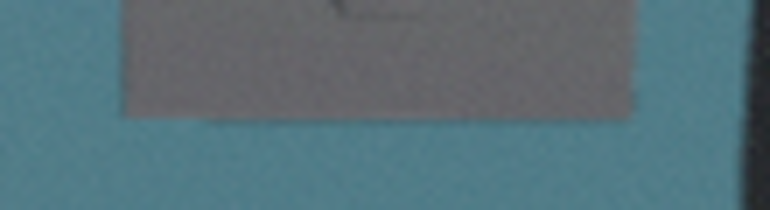

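>>> {"method": "drive_tool", "body": {
  "moves": [
    [[0.01, -0.002, -0.01], 0],
    [[0.03, -0.005, -0.04], 0],
    [[0.045, -0.008, -0.08], 0],
    [[0.049, -0.0083, -0.11], -0.1],
    [[0.049, -0.0083, -0.13], -0.1],
    [[0.049, -0.0083, -0.14], -0.1],
    [[0.049, -0.0083, -0.1447], -0.1],
    [[0.049, -0.0083, -0.1447], -0.1]
  ],
  "jaw": 0.6,
  "force": 20
}}

```text
t: 3.88
position: [0.5901, -0.1743, 0.1857]
orientation: [[-0.978, 0.209, 0.001], [0.209, 0.978, -0.001], [-0.001, -0.0, -1.0]]
wrist_force: [0.0, -0.3, -0.1]
grip_width: 0.403
```

>>> {"method": "drive_tool", "body": {
  "moves": [
    [[0, 0, 0], 0],
    [[0, 0, 0], 0],
    [[0, 0, 0], 0],
    [[0, 0, 0], 0]
  ],
  "jaw": 0.83,
  "force": 20
}}

```text
t: 4.38
position: [0.5898, -0.1742, 0.1852]
orientation: [[-0.978, 0.209, 0.0], [0.209, 0.978, -0.0], [-0.0, -0.0, -1.0]]
wrist_force: [-0.2, 0.0, 0.5]
grip_width: 0.174
```

```bash
cat > snap.py <<'E'
import sys
from bench import *
import cv2,pickle
n=sys.argv[1]
s=read_state();print(s['t'],s['position'].round(4),s['wrist_force'].round(2),s['moment'].round(3),s['grip_width'])
for c in sys.argv[2:]:
    cp=camera_params(c);im=get_image(c)
    pickle.dump((cp,im),open(f"{n}{c}.pkl","wb"))
    cv2.imwrite(f"pics/{n}{c}.png",im[:,:,::-1])
E
python3 snap.py g1 wrist
```

```text
4.375 [ 0.5898 -0.1742  0.1852] [-0.22  0.01  0.46] [-0.02  -0.024  0.008] 0.1735687558201163
```

View pics/g1wrist.png

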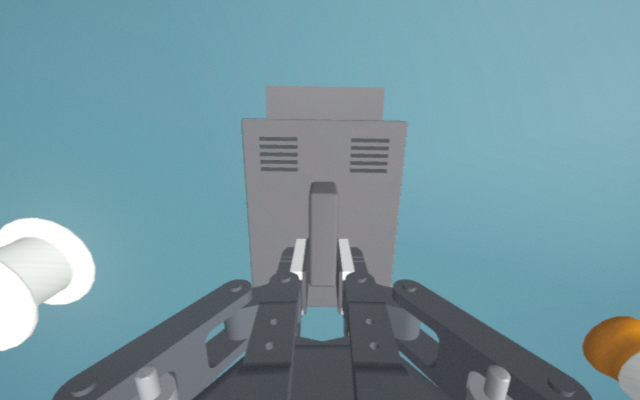

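>>> {"method": "drive_tool", "body": {
  "moves": [
    [[0, 0, 0], 0],
    [[0, 0, 0], 0],
    [[0, 0, 0.003], 0],
    [[0, 0, 0.006], 0],
    [[0, 0, 0.01], 0],
    [[0, 0, 0.01], 0]
  ],
  "jaw": 0.84,
  "force": 20
}}

```text
t: 5.18
position: [0.59, -0.1742, 0.1955]
orientation: [[-0.978, 0.209, 0.001], [0.209, 0.978, -0.0], [-0.001, -0.0, -1.0]]
wrist_force: [-0.2, 0.2, -1.3]
grip_width: 0.158
```

```bash
python3 snap.py g2 wrist side
```

```text
5.175 [ 0.59   -0.1742  0.1955] [-0.18  0.24 -1.35] [ 0.037 -0.017 -0.031] 0.15841149374011496
```

View pics/g2wrist.png

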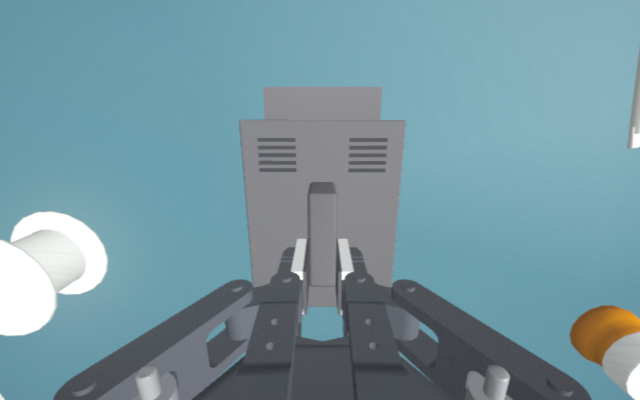

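>>> {"method": "drive_tool", "body": {
  "moves": [
    [[0, 0, 0], 0],
    [[0, 0, 0], 0],
    [[0, 0, 0], 0]
  ],
  "jaw": 0.838
}}

```text
t: 5.65
position: [0.5898, -0.1741, 0.1949]
orientation: [[-0.978, 0.209, -0.0], [0.209, 0.978, 0.0], [0.0, 0.0, -1.0]]
wrist_force: [0.4, -0.1, -1.2]
grip_width: 0.162
```

>>> {"method": "drive_tool", "body": {
  "moves": [
    [[0, 0, 0], 0],
    [[0, 0, 0], 0],
    [[0, 0, 0], 0]
  ],
  "jaw": 0.836
}}

```text
t: 6.02
position: [0.5899, -0.1742, 0.1951]
orientation: [[-0.978, 0.209, 0.0], [0.209, 0.978, -0.0], [-0.0, -0.0, -1.0]]
wrist_force: [0.6, -0.6, 0.1]
grip_width: 0.166
```

```bash
python3 snap.py g3 wrist
```

```text
6.025 [ 0.5899 -0.1742  0.1951] [ 0.62 -0.65  0.13] [0.013 0.01  0.013] 0.16612703576825458
```

View pics/g3wrist.png

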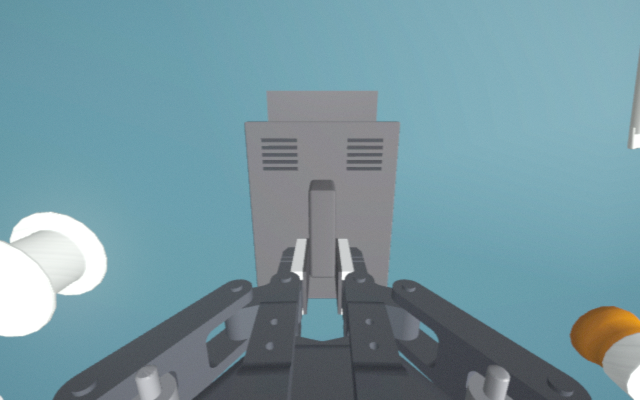

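>>> {"method": "drive_tool", "body": {
  "moves": [
    [[0, 0, 0], 0],
    [[0.0054, -0.0011, -0.002], 0],
    [[0.0108, -0.0023, -0.003], 0],
    [[0.0108, -0.0023, -0.003], 0]
  ],
  "jaw": 0.8
}}

```text
t: 6.58
position: [0.6011, -0.1766, 0.1919]
orientation: [[-0.978, 0.209, 0.0], [0.209, 0.978, -0.0], [-0.0, -0.0, -1.0]]
wrist_force: [-0.5, 0.2, 0.8]
grip_width: 0.196
```

>>> {"method": "drive_tool", "body": {
  "moves": [
    [[0, 0, 0], 0],
    [[0, 0, 0], 0],
    [[0, 0, 0], 0],
    [[0, 0, 0.006], 0],
    [[0, 0, 0.012], 0],
    [[0, 0, 0.018], 0],
    [[0, 0, 0.018], 0],
    [[0, 0, 0.018], 0]
  ],
  "jaw": 0.838
}}

```text
t: 7.58
position: [0.6007, -0.1765, 0.2102]
orientation: [[-0.978, 0.209, 0.0], [0.209, 0.978, -0.0], [-0.0, -0.0, -1.0]]
wrist_force: [-0.5, 0.2, -0.7]
grip_width: 0.164
```

```bash
python3 snap.py g4 wrist side
```

```text
7.575 [ 0.6007 -0.1765  0.2102] [-0.53  0.23 -0.74] [-0.033 -0.01   0.019] 0.16440923630087712
```

View pics/g4wrist.png

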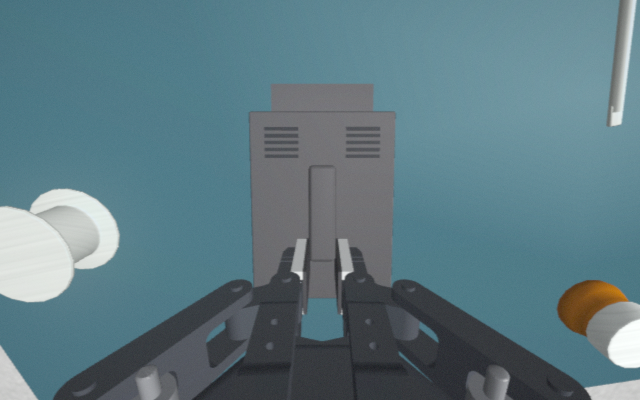

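View pics/g4side.png

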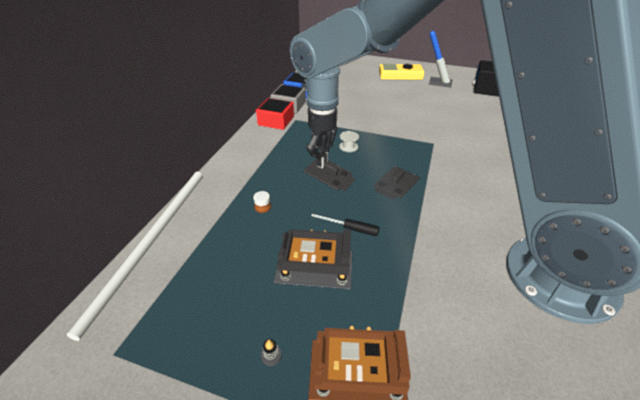

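>>> {"method": "drive_tool", "body": {
  "moves": [
    [[0, 0, 0.003], 0],
    [[0, 0, 0.005], 0],
    [[0, 0, 0.005], 0],
    [[0, 0, 0.005], 0]
  ]
}}

```text
t: 8.18
position: [0.6007, -0.1765, 0.215]
orientation: [[-0.978, 0.209, 0.0], [0.209, 0.978, -0.0], [-0.0, -0.0, -1.0]]
wrist_force: [-0.4, 0.8, -1.7]
grip_width: 0.166
```

>>> {"method": "drive_tool", "body": {
  "moves": [
    [[0, 0, 0], 0],
    [[0, 0, 0], 0],
    [[0, 0, 0], 0]
  ],
  "jaw": 0.88,
  "force": 60
}}

```text
t: 8.55
position: [0.6007, -0.1764, 0.215]
orientation: [[-0.978, 0.209, 0.0], [0.209, 0.978, -0.0], [-0.0, -0.0, -1.0]]
wrist_force: [-0.4, 0.2, -0.9]
grip_width: 0.14
```

>>> {"method": "drive_tool", "body": {
  "moves": [
    [[0, 0, 0.004], 0],
    [[0, 0, 0.02], 0],
    [[0, 0, 0.04], 0],
    [[0, 0, 0.06], 0],
    [[0, 0, 0.07], 0],
    [[0, 0, 0.07], 0],
    [[0, 0, 0.07], 0]
  ]
}}

```text
t: 9.43
position: [0.6003, -0.1763, 0.2843]
orientation: [[-0.978, 0.209, -0.001], [0.209, 0.978, 0.001], [0.001, 0.0, -1.0]]
wrist_force: [-0.2, 0.9, -1.4]
grip_width: 0.138
```

```bash
python3 snap.py g5 wrist side; python3 -c "
import cv2
t=cv2.imread('pics/g5wrist.png');cv2.imwrite('pics/g5z.png',cv2.resize(t[70:310,230:420],None,fx=2.5*1.0,fy=2.5,interpolation=cv2.INTER_CUBIC))
t=cv2.imread('pics/g5side.png');cv2.imwrite('pics/g5y.png',cv2.resize(t[90:200,270:400],None,fx=5,fy=5,interpolation=cv2.INTER_CUBIC))"
```

```text
9.425 [ 0.6003 -0.1763  0.2843] [-0.23  0.94 -1.43] [-0.036 -0.047  0.039] 0.1378510721055911
```

View pics/g5z.png

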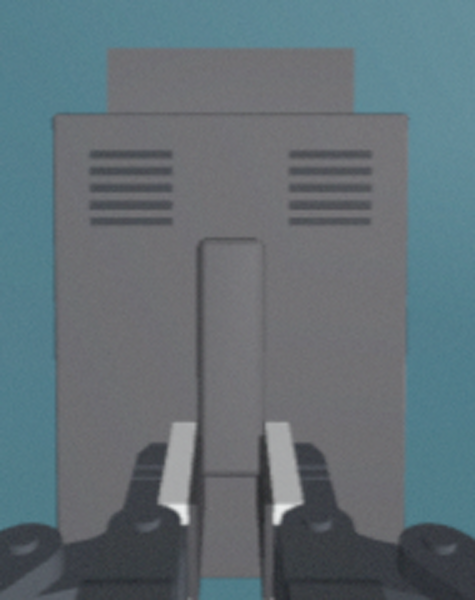

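View pics/g5y.png

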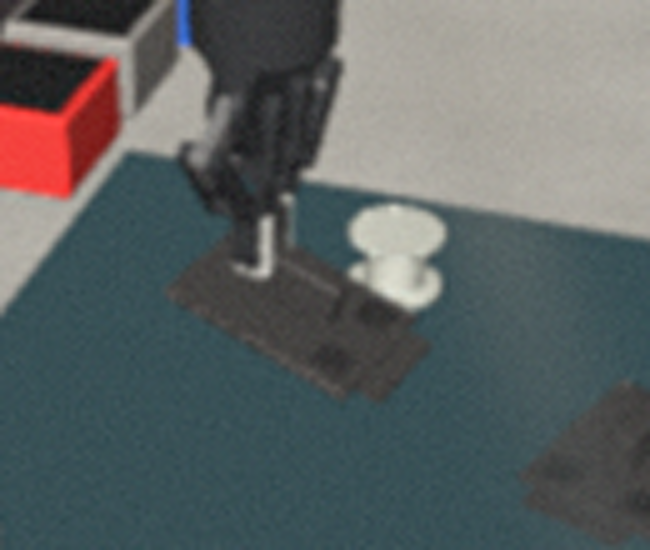

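```bash
cat > f2.py <<'E'
from h import *
import pickle
from scipy.spatial.transform import Rotation as Ro
cp,im=pickle.load(open("w2.pkl","rb"))
z=lambda L:np.array(L)/3.7+np.array((240,100))-.36
px=z([(166,245),(461,245),(209,189),(418,189),(291,380),(335,380),(290,545),(335,545)])
px=np.vstack([px,np.array([(125,118),(634,121)])/7+(270,245)-.43])
M=np.array([[-57,-43,6],[-57,43,6],[-73,-30,4],[-73,30,4],[-25,-7,32],[-25,7,32],[25,-7,32],[25,7,32],[57,-43,6],[57,43,6]])/1000
def r(p):
    R=Ro.from_euler("ZYX",[p[3],p[4],p[5]],degrees=True).as_matrix()
    return (proj(cp,M@R.T+p[:3])-px).ravel()
s=least_squares(r,[.57,-.17,0,-12,0,0],x_scale=[.01,.01,.01,1,1,1]);print("w2",s.x.round(4),r(s.x).reshape(-1,2).round(2))
cp,im=pickle.load(open("g5wrist.pkl","rb"))
z=lambda L:np.array(L)/2.5+np.array((230,70))-.3
px=z([(53,114),(408,114),(106,48),(355,48),(199,239),(264,239),(200,475),(263,475),(230,578)])
M=np.array([[-57,-43,6],[-57,43,6],[-73,-30,4],[-73,30,4],[-25,-7,32],[-25,7,32],[25,-7,32],[25,7,32],[57,0,6]])/1000
w=np.ones((9,2));w[8,0]=0
def r(p):
    R=Ro.from_euler("ZYX",[p[3],p[4],p[5]],degrees=True).as_matrix()
    return ((proj(cp,M@R.T+p[:3])-px)*w).ravel()
s=least_squares(r,[.57,-.17,.1,-12,0,0],x_scale=[.01,.01,.01,1,1,1]);p=s.x;print("g5",p.round(4),r(p).reshape(-1,2).round(2))
R=Ro.from_euler("ZYX",[p[3],p[4],p[5]],degrees=True).as_matrix()
print("lip",R@[-.073,0,0]+p[:3])
E
python3 f2.py
```

```text
w2 [ 5.74700e-01 -1.69100e-01 -2.10000e-03 -1.19677e+01 -2.85000e-01
  2.57800e-01] [[-0.46  0.22]
 [ 0.35  0.45]
 [-0.11  0.06]
 [ 0.11  0.21]
 [-0.93 -0.35]
 [ 1.01 -0.31]
 [-0.55 -0.06]
 [ 0.45 -0.01]
 [ 0.2  -0.02]
 [-0.06 -0.18]]
g5 [  0.582   -0.1729   0.0853 -12.0141 -14.2996  -0.2001] [[-0.09 -0.25]
 [ 0.1  -0.22]
 [ 0.56  0.35]
 [-0.55  0.41]
 [-0.58 -0.43]
 [ 0.49 -0.44]
 [-0.68  0.72]
 [ 0.74  0.67]
 [ 0.   -0.9 ]]
lip [ 0.51276332 -0.1582115   0.06728043]
```

Run:
```python
from h import *
import pickle
cp,im=pickle.load(open("w1.pkl","rb"))
z=lambda L:np.array(L)/7+np.array((260,140))-0.43
b=2.1
for t in (4,6,8):
    M=np.array([[-82,-52,t],[-82,52,t],[-75,-46,58],[-75,46,58],[-75,-38,76],[-75,38,76],[61.5,-23,75],[61.5,23,75],[57,-23,64.5],[57,23,64.5]])-[0,0,b]
    px=z([(100,38),(698,45),(72,137),(712,137),(106,157),(672,159),(245,1037),(540,1039),(246,967),(540,968)])
    x,r=fit([(cp,M,[0,0]+[1]*8,px)],[.51,.14,13,0.007],True)
    print(t,x.round(4),r.round(2).tolist())
```

```text
4 [5.11400e-01 1.44500e-01 1.35161e+01 9.50000e-03] [[-0.21, 0.23], [0.32, -0.42], [-0.34, -0.06], [0.3, 0.3], [-0.09, 0.06], [0.12, 0.09], [-0.2, -0.49], [0.03, -0.64], [0.44, 0.46], [-0.37, 0.44]]
6 [5.11300e-01 1.44400e-01 1.35133e+01 9.70000e-03] [[-0.47, 0.35], [0.55, -0.3], [-0.36, -0.11], [0.33, 0.26], [-0.11, 0.0], [0.15, 0.04], [-0.2, -0.48], [0.04, -0.63], [0.43, 0.46], [-0.36, 0.45]]
8 [5.11200e-01 1.44400e-01 1.35106e+01 9.80000e-03] [[-0.74, 0.47], [0.78, -0.17], [-0.37, -0.16], [0.36, 0.21], [-0.12, -0.05], [0.18, -0.01], [-0.21, -0.47], [0.05, -0.62], [0.42, 0.47], [-0.36, 0.46]]
```

>>> {"method": "drive_tool", "body": {
  "moves": [
    [[0, 0.005, 0.01], 0],
    [[-0.004, 0.025, 0.025], 2],
    [[-0.009, 0.06, 0.035], 5],
    [[-0.016, 0.1, 0.035], 8],
    [[-0.022, 0.14, 0.035], 11],
    [[-0.028, 0.18, 0.035], 14],
    [[-0.035, 0.22, 0.035], 17],
    [[-0.041, 0.26, 0.035], 20],
    [[-0.047, 0.295, 0.035], 23],
    [[-0.05, 0.32, 0.035], 25],
    [[-0.0519, 0.3302, 0.035], 25.6],
    [[-0.0519, 0.3302, 0.035], 25.6]
  ]
}}

```text
t: 11.02
position: [0.5484, 0.1545, 0.3206]
orientation: [[-0.972, -0.236, 0.001], [-0.236, 0.972, -0.0], [-0.001, -0.0, -1.0]]
wrist_force: [0.4, 0.3, -1.2]
grip_width: 0.139
```

```bash
python3 snap.py a1 wrist side; python3 -c "
import cv2
t=cv2.imread('pics/a1wrist.png');cv2.imwrite('pics/a1z.png',cv2.resize(t[60:310,230:420],None,fx=2.4,fy=2.4,interpolation=cv2.INTER_CUBIC))
t=cv2.imread('pics/a1side.png');cv2.imwrite('pics/a1y.png',cv2.resize(t[150:300,240:390],None,fx=4,fy=4,interpolation=cv2.INTER_CUBIC))"
```

```text
11.025 [0.5484 0.1545 0.3206] [ 0.39  0.25 -1.23] [ 0.01  -0.071  0.063] 0.13915570700614038
```

View pics/a1z.png

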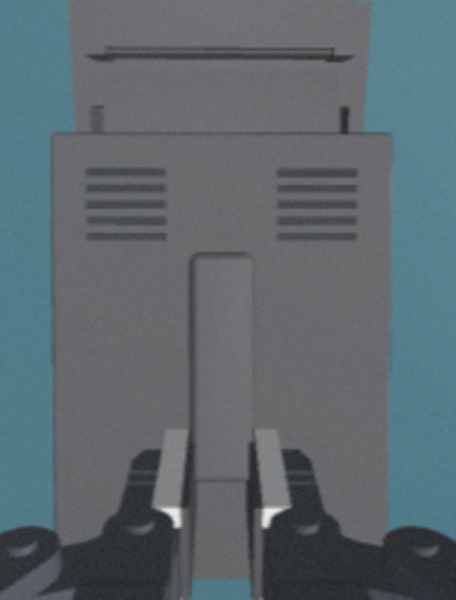

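View pics/a1y.png

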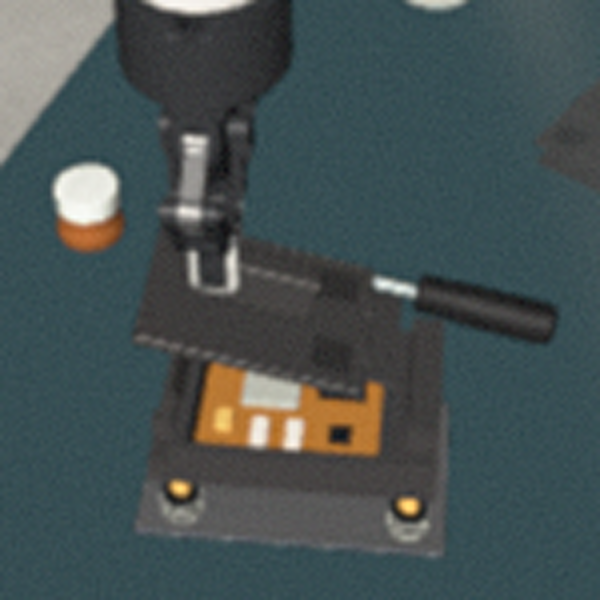

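>>> {"method": "drive_tool", "body": {
  "moves": [
    [[0, -0.0005, -0.005], -0.1],
    [[0, -0.0005, -0.015], -0.1],
    [[0, -0.0005, -0.023], -0.1],
    [[0, -0.0005, -0.028], -0.1],
    [[0, -0.0005, -0.03], -0.1],
    [[0, -0.0005, -0.032], -0.1],
    [[0, -0.0005, -0.032], -0.1]
  ]
}}

```text
t: 12.0
position: [0.5488, 0.1533, 0.288]
orientation: [[-0.973, -0.233, 0.0], [-0.233, 0.973, 0.0], [-0.0, -0.0, -1.0]]
wrist_force: [-0.4, -0.2, -2.0]
grip_width: 0.139
```

```bash
python3 snap.py a2 wrist side; python3 -c "
import cv2
t=cv2.imread('pics/a2wrist.png');cv2.imwrite('pics/a2z.png',cv2.resize(t[60:310,230:420],None,fx=2.4,fy=2.4,interpolation=cv2.INTER_CUBIC))
t=cv2.imread('pics/a2side.png');cv2.imwrite('pics/a2y.png',cv2.resize(t[180:300,260:370],None,fx=5,fy=5,interpolation=cv2.INTER_CUBIC))"
```

```text
12.0 [0.5488 0.1533 0.288 ] [-0.39 -0.18 -2.02] [-0.022 -0.026  0.002] 0.13861292398765676
```

View pics/a2z.png

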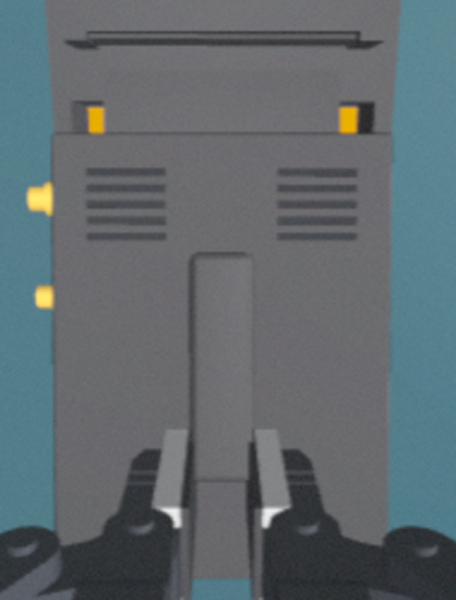

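View pics/a2y.png

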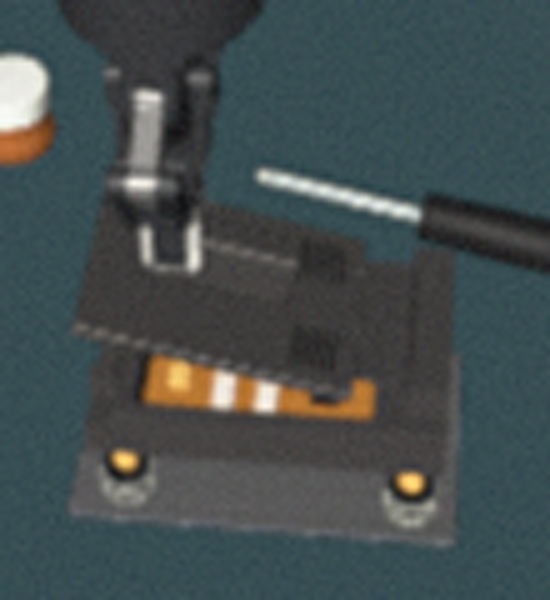

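>>> {"method": "drive_tool", "body": {
  "moves": [
    [[0, 0.0005, -0.001], 0],
    [[0, 0.0005, -0.002], 0],
    [[0, 0.0005, -0.003], 0],
    [[0, 0.0005, -0.003], 0]
  ]
}}

```text
t: 12.6
position: [0.5487, 0.1538, 0.2849]
orientation: [[-0.973, -0.233, -0.0], [-0.233, 0.973, 0.0], [0.0, 0.0, -1.0]]
wrist_force: [0.0, 0.1, -0.7]
grip_width: 0.141
```

>>> {"method": "drive_tool", "body": {
  "moves": [
    [[0, 0, -0.001], 0],
    [[0, 0, -0.001], 0]
  ]
}}

```text
t: 12.85
position: [0.5487, 0.1537, 0.2839]
orientation: [[-0.973, -0.233, -0.0], [-0.233, 0.973, -0.0], [0.0, 0.0, -1.0]]
wrist_force: [0.6, 0.5, -1.2]
grip_width: 0.141
```

>>> {"method": "drive_tool", "body": {
  "moves": [
    [[0, 0, -0.001], 0],
    [[0, 0, -0.001], 0]
  ]
}}

```text
t: 13.1
position: [0.5487, 0.1537, 0.2829]
orientation: [[-0.973, -0.233, -0.0], [-0.233, 0.973, -0.0], [0.0, 0.0, -1.0]]
wrist_force: [0.1, 0.4, -0.7]
grip_width: 0.14
```

>>> {"method": "drive_tool", "body": {
  "moves": [
    [[0, 0, -0.001], 0],
    [[0, 0, -0.001], 0]
  ]
}}

```text
t: 13.35
position: [0.5487, 0.1538, 0.282]
orientation: [[-0.973, -0.233, -0.0], [-0.233, 0.973, -0.0], [0.0, -0.0, -1.0]]
wrist_force: [0.5, -0.5, -1.8]
grip_width: 0.138
```

```bash
python3 snap.py a3 wrist; python3 -c "
import cv2
t=cv2.imread('pics/a3wrist.png');cv2.imwrite('pics/a3z.png',cv2.resize(t[60:130,240:410],None,fx=4.5,fy=4.5,interpolation=cv2.INTER_CUBIC))"
```

```text
13.35 [0.5487 0.1538 0.282 ] [ 0.5  -0.51 -1.82] [-0.015 -0.012 -0.012] 0.13783337662505693
```

View pics/a3z.png

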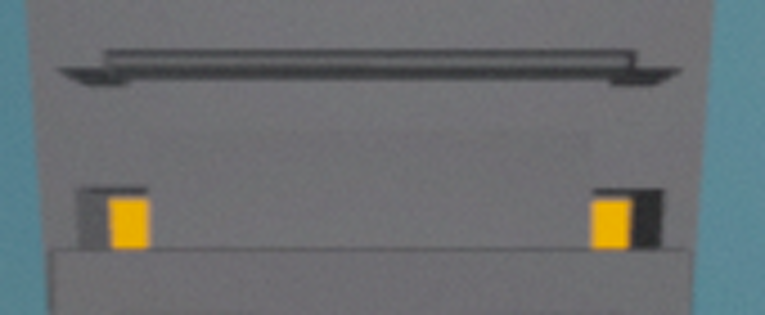

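>>> {"method": "drive_tool", "body": {
  "moves": [
    [[0, 0, -0.001], 0],
    [[0, 0, -0.001], 0]
  ]
}}

```text
t: 13.65
position: [0.5489, 0.1538, 0.2811]
orientation: [[-0.973, -0.233, 0.0], [-0.233, 0.973, -0.0], [-0.0, -0.0, -1.0]]
wrist_force: [0.7, 0.5, -0.5]
grip_width: 0.14
```

>>> {"method": "drive_tool", "body": {
  "moves": [
    [[0, 0, -0.001], 0],
    [[0, 0, -0.001], 0]
  ]
}}

```text
t: 13.9
position: [0.5489, 0.1538, 0.2802]
orientation: [[-0.973, -0.232, 0.001], [-0.232, 0.973, 0.0], [-0.001, -0.0, -1.0]]
wrist_force: [1.0, 0.8, 0.6]
grip_width: 0.141
```

>>> {"method": "drive_tool", "body": {
  "moves": [
    [[-0.0019, -0.0005, 0.0005], 0],
    [[-0.0039, -0.0009, 0.0005], 0],
    [[-0.0058, -0.0014, 0.0005], 0],
    [[-0.0078, -0.0019, 0.0005], 0],
    [[-0.0078, -0.0019, 0.0005], 0]
  ]
}}

```text
t: 14.52
position: [0.5407, 0.1518, 0.2804]
orientation: [[-0.973, -0.233, -0.001], [-0.233, 0.973, -0.0], [0.001, -0.0, -1.0]]
wrist_force: [0.3, -0.3, -0.4]
grip_width: 0.137
```

```bash
python3 snap.py a4 wrist; python3 -c "
import cv2
t=cv2.imread('pics/a4wrist.png');cv2.imwrite('pics/a4z.png',cv2.resize(t[60:130,240:410],None,fx=4.5,fy=4.5,interpolation=cv2.INTER_CUBIC))"
```

```text
14.525 [0.5407 0.1518 0.2804] [ 0.28 -0.26 -0.44] [-0.021  0.065  0.063] 0.13736503834238228
```

View pics/a4z.png

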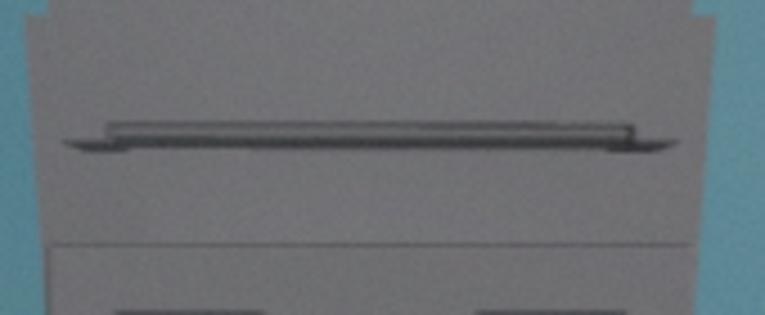

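>>> {"method": "drive_tool", "body": {
  "moves": [
    [[-0.0015, -0.0003, 0], 0],
    [[-0.0029, -0.0007, 0], 0],
    [[-0.0044, -0.001, 0], 0],
    [[-0.0058, -0.0014, 0], 0],
    [[-0.0058, -0.0014, 0], 0]
  ]
}}

```text
t: 15.2
position: [0.535, 0.1504, 0.2805]
orientation: [[-0.973, -0.233, -0.0], [-0.233, 0.973, -0.0], [0.0, 0.0, -1.0]]
wrist_force: [0.0, -0.1, -1.0]
grip_width: 0.139
```

```bash
python3 snap.py a5 wrist; python3 -c "
import cv2
t=cv2.imread('pics/a5wrist.png');cv2.imwrite('pics/a5z.png',cv2.resize(t[60:310,230:420],None,fx=2.4,fy=2.4,interpolation=cv2.INTER_CUBIC))"
```

```text
15.2 [0.535  0.1504 0.2805] [ 0.   -0.06 -0.98] [-0.069  0.064  0.012] 0.1390225331983208
```

View pics/a5z.png

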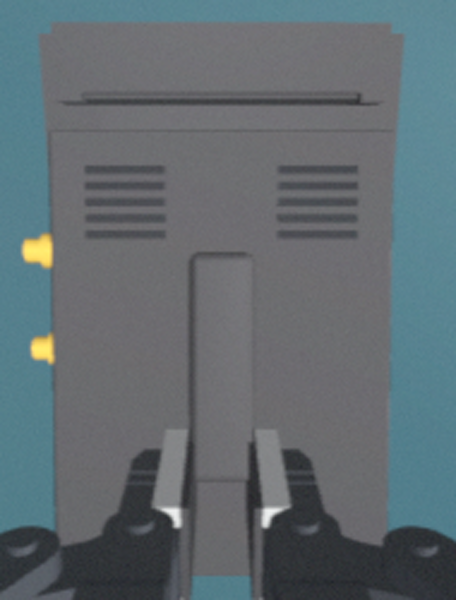

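>>> {"method": "drive_tool", "body": {
  "moves": [
    [[-0.001, -0.0002, 0], 0],
    [[-0.0019, -0.0005, 0], 0],
    [[-0.0019, -0.0005, 0], 0]
  ]
}}

```text
t: 15.62
position: [0.5332, 0.15, 0.2805]
orientation: [[-0.973, -0.233, -0.0], [-0.233, 0.973, 0.0], [0.0, 0.0, -1.0]]
wrist_force: [0.8, 0.7, 0.5]
grip_width: 0.137
```

>>> {"method": "drive_tool", "body": {
  "moves": [
    [[-0.001, -0.0002, 0], 0],
    [[-0.001, -0.0002, 0], 0]
  ]
}}

```text
t: 15.88
position: [0.5322, 0.1498, 0.2805]
orientation: [[-0.973, -0.233, -0.0], [-0.233, 0.973, -0.0], [0.0, -0.0, -1.0]]
wrist_force: [0.3, 0.2, 0.6]
grip_width: 0.135
```

>>> {"method": "drive_tool", "body": {
  "moves": [
    [[-0.001, -0.0002, 0], 0],
    [[-0.001, -0.0002, 0], 0]
  ]
}}

```text
t: 16.12
position: [0.5316, 0.1496, 0.2809]
orientation: [[-0.973, -0.233, 0.001], [-0.233, 0.973, 0.0], [-0.001, -0.0, -1.0]]
wrist_force: [3.5, 0.1, 0.2]
grip_width: 0.139
```

```bash
python3 snap.py a6 wrist side; python3 -c "
import cv2
t=cv2.imread('pics/a6wrist.png');cv2.imwrite('pics/a6z.png',cv2.resize(t[60:310,230:420],None,fx=2.4,fy=2.4,interpolation=cv2.INTER_CUBIC))
t=cv2.imread('pics/a6side.png');cv2.imwrite('pics/a6y.png',cv2.resize(t[180:300,260:370],None,fx=5,fy=5,interpolation=cv2.INTER_CUBIC))"
```

```text
16.125 [0.5316 0.1496 0.2809] [3.54 0.09 0.22] [ 0.095 -0.364 -0.033] 0.1392118271231083
```

View pics/a6z.png

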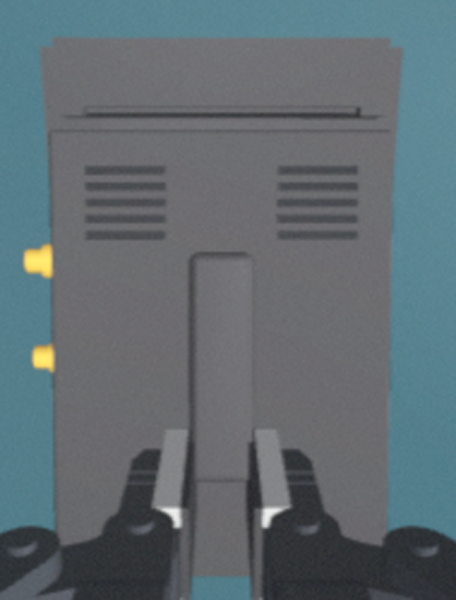

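View pics/a6y.png

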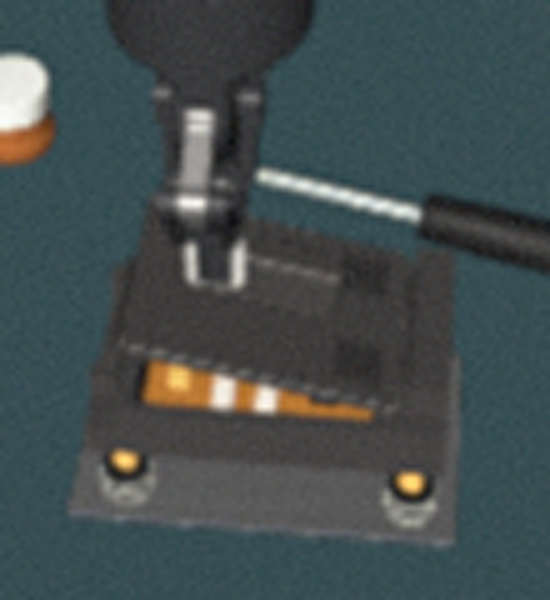

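>>> {"method": "drive_tool", "body": {
  "moves": [
    [[0, 0, 0], 0],
    [[0, 0, 0], 0],
    [[0, 0, 0], 0]
  ],
  "jaw": 0.84,
  "force": 20
}}

```text
t: 16.6
position: [0.5316, 0.1496, 0.2808]
orientation: [[-0.973, -0.233, 0.001], [-0.233, 0.973, 0.0], [-0.001, -0.0, -1.0]]
wrist_force: [4.8, 0.7, 1.3]
grip_width: 0.162
```

>>> {"method": "drive_tool", "body": {
  "moves": [
    [[0.0011, 0.0003, -0.0024], 0],
    [[0.0023, 0.0006, -0.0048], 0],
    [[0.0023, 0.0006, -0.0048], 0],
    [[0.0023, 0.0006, -0.0048], 0]
  ]
}}

```text
t: 17.1
position: [0.5336, 0.1501, 0.2756]
orientation: [[-0.973, -0.233, -0.0], [-0.233, 0.973, -0.0], [0.0, -0.0, -1.0]]
wrist_force: [4.8, 1.0, 2.1]
grip_width: 0.161
```

```bash
python3 snap.py b1 wrist side; python3 -c "
import cv2
t=cv2.imread('pics/b1wrist.png');cv2.imwrite('pics/b1z.png',cv2.resize(t[60:310,230:420],None,fx=2.4,fy=2.4,interpolation=cv2.INTER_CUBIC))"
```

```text
17.1 [0.5336 0.1501 0.2756] [4.77 0.97 2.1 ] [ 0.107 -0.695 -0.011] 0.16139111039146004
```

View pics/b1z.png

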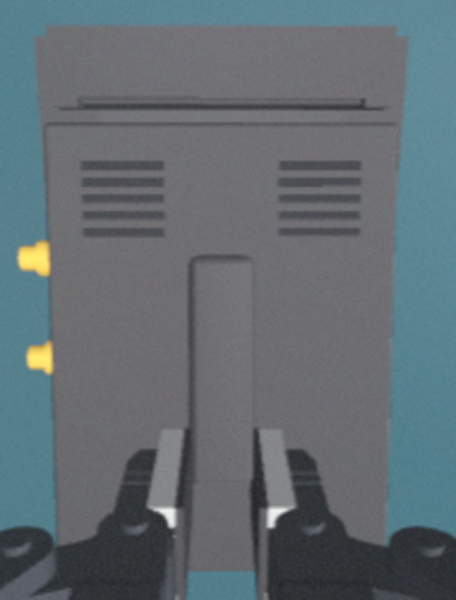

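>>> {"method": "drive_tool", "body": {
  "moves": [
    [[0.0013, 0.0003, -0.0025], 0],
    [[0.0023, 0.0005, -0.005], 0],
    [[0.0035, 0.0008, -0.0075], 0],
    [[0.0035, 0.0008, -0.0075], 0]
  ],
  "jaw": 0.838
}}

```text
t: 17.7
position: [0.5366, 0.1509, 0.2675]
orientation: [[-0.973, -0.233, -0.002], [-0.233, 0.973, -0.0], [0.002, 0.0, -1.0]]
wrist_force: [1.3, -0.3, -1.4]
grip_width: 0.162
```

```bash
python3 snap.py b2 wrist side; python3 -c "
import cv2
t=cv2.imread('pics/b2wrist.png');cv2.imwrite('pics/b2z.png',cv2.resize(t[60:310,230:420],None,fx=2.4,fy=2.4,interpolation=cv2.INTER_CUBIC))
t=cv2.imread('pics/b2side.png');cv2.imwrite('pics/b2y.png',cv2.resize(t[180:300,260:370],None,fx=5,fy=5,interpolation=cv2.INTER_CUBIC))"
```

```text
17.7 [0.5366 0.1509 0.2675] [ 1.25 -0.28 -1.37] [-0.086 -0.062 -0.063] 0.16216489213593194
```

View pics/b2z.png

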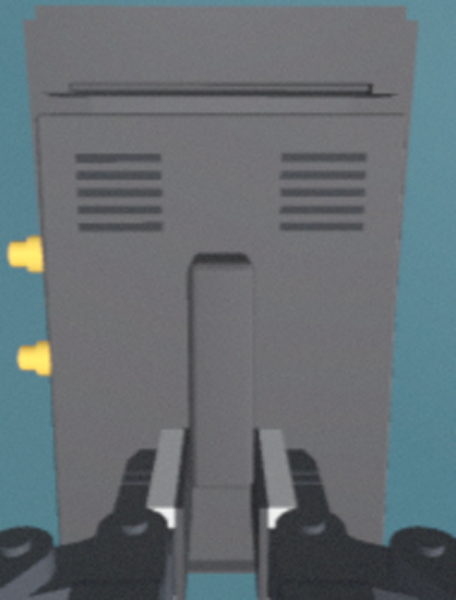

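View pics/b2y.png

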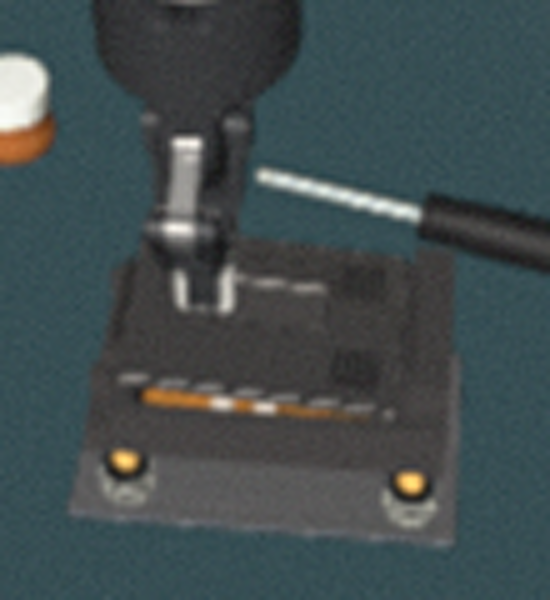

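>>> {"method": "drive_tool", "body": {
  "moves": [
    [[-0.0008, -0.0002, 0], 0],
    [[-0.0008, -0.0002, -0.001], 0],
    [[-0.0008, -0.0002, -0.002], 0],
    [[-0.0006, -0.0002, -0.002], 0]
  ]
}}

```text
t: 18.3
position: [0.5365, 0.1508, 0.2665]
orientation: [[-0.973, -0.233, 0.0], [-0.233, 0.973, 0.0], [-0.0, 0.0, -1.0]]
wrist_force: [-1.4, -0.1, 5.6]
grip_width: 0.167
```

```bash
python3 snap.py b3
```

```text
18.3 [0.5365 0.1508 0.2665] [-1.41 -0.09  5.64] [ 0.027  0.277 -0.012] 0.166745982765649
```

>>> {"method": "drive_tool", "body": {
  "moves": [
    [[0, 0, 0.001], 0],
    [[0, 0, 0.001], 0],
    [[0, 0, 0.001], 0],
    [[0, 0, 0.01], 0],
    [[0, 0, 0.03], 0],
    [[0, 0, 0.06], 0],
    [[0, 0, 0.06], 0],
    [[0, 0, 0.06], 0]
  ],
  "jaw": 0.65
}}

```text
t: 19.3
position: [0.5362, 0.1507, 0.3259]
orientation: [[-0.973, -0.233, -0.0], [-0.233, 0.973, -0.0], [0.0, 0.0, -1.0]]
wrist_force: [0.4, 0.5, -0.6]
grip_width: 0.349
```

```bash
python3 snap.py c1 wrist side; python3 -c "
import cv2
t=cv2.imread('pics/c1wrist.png');cv2.imwrite('pics/c1z.png',cv2.resize(t[80:330,220:430],None,fx=2.4,fy=2.4,interpolation=cv2.INTER_CUBIC))
t=cv2.imread('pics/c1side.png');cv2.imwrite('pics/c1y.png',cv2.resize(t[180:300,260:370],None,fx=5,fy=5,interpolation=cv2.INTER_CUBIC))"
```

```text
19.3 [0.5362 0.1507 0.3259] [ 0.41  0.52 -0.57] [0.019 0.004 0.033] 0.3488031292173629
```

View pics/c1z.png

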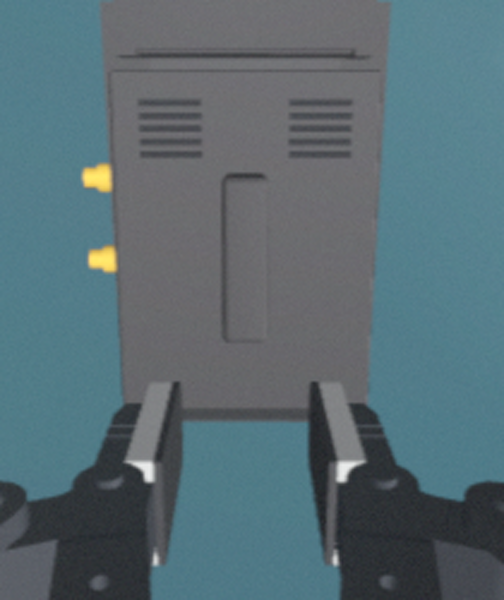

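View pics/c1y.png

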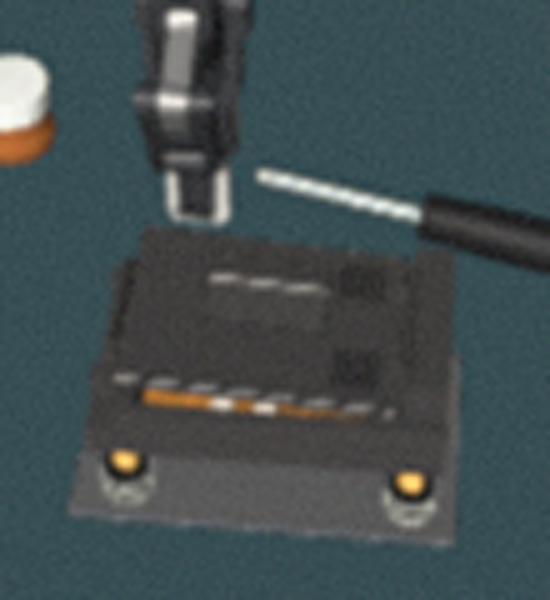

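Run:
```python
from h import *
import pickle
from scipy.spatial.transform import Rotation as Ro
cp,im=pickle.load(open("c1wrist.pkl","rb"))
px=np.array([(110,71),(381,71),(224,179),(267,179),(223,341),(266,341),(245,409)])/2.4+(220,80)-.3
M=np.array([[-57,-43,6],[-57,43,6],[-25,-7,32],[-25,7,32],[25,-7,32],[25,7,32],[57,0,6]])/1000
w=np.ones((7,2));w[6,0]=0
def r(p):
    R=Ro.from_euler("ZYX",[p[3],p[4],0],degrees=True).as_matrix()
    return ((proj(cp,M@R.T+p[:3]-[0,0,.0021])-px)*w).ravel()
s=least_squares(r,[.51,.144,.07,13,-5],x_scale=[.01,.01,.01,1,1]);p=s.x
R=Ro.from_euler("ZYX",[p[3],p[4],0],degrees=True).as_matrix()
S=Ro.from_euler("Z",13.51,degrees=True).as_matrix()
print(p.round(4),r(p).reshape(-1,2).round(2))
for q in ([-.073,0,0],[.057,0,0],[.04,0,.006]): 
    W=R@q+p[:3]; print((S.T@(W-[.5113,.1444,0])).round(4))
```

```text
[ 0.5148  0.145   0.0714 13.2939 -4.5637] [[ 0.2   0.12]
 [-0.26  0.44]
 [-1.16 -0.52]
 [ 0.96 -0.47]
 [-0.39  0.58]
 [ 0.66  0.63]
 [-0.   -0.81]]
[-0.0692  0.      0.0656]
[ 0.0604 -0.0005  0.0759]
[ 0.043  -0.0004  0.0806]
```

>>> {"method": "drive_tool", "body": {
  "moves": [
    [[0.008, 0.0018, 0], 0],
    [[0.0159, 0.0035, 0], 0],
    [[0.0159, 0.0035, 0], 0],
    [[0.0159, 0.0035, -0.01], 0],
    [[0.0159, 0.0035, -0.03], 0],
    [[0.0159, 0.0035, -0.05], 0],
    [[0.0159, 0.0035, -0.06], 0],
    [[0.0159, 0.0035, -0.066], 0],
    [[0.0159, 0.0035, -0.068], 0],
    [[0.0159, 0.0035, -0.068], 0]
  ],
  "jaw": 1
}}

```text
t: 20.65
position: [0.5526, 0.1543, 0.2586]
orientation: [[-0.973, -0.233, 0.001], [-0.233, 0.973, 0.0], [-0.001, -0.0, -1.0]]
wrist_force: [-1.1, 0.6, 0.2]
grip_width: -0.003
```

```bash
python3 snap.py d1 wrist side; python3 -c "
import cv2
t=cv2.imread('pics/d1wrist.png');cv2.imwrite('pics/d1z.png',cv2.resize(t[60:310,220:430],None,fx=2.4,fy=2.4,interpolation=cv2.INTER_CUBIC))
t=cv2.imread('pics/d1side.png');cv2.imwrite('pics/d1y.png',cv2.resize(t[180:300,260:370],None,fx=5,fy=5,interpolation=cv2.INTER_CUBIC))"
```

```text
20.65 [0.5526 0.1543 0.2586] [-1.11  0.62  0.22] [ 0.053 -0.047 -0.016] -0.0028864622451054748
```

View pics/d1z.png

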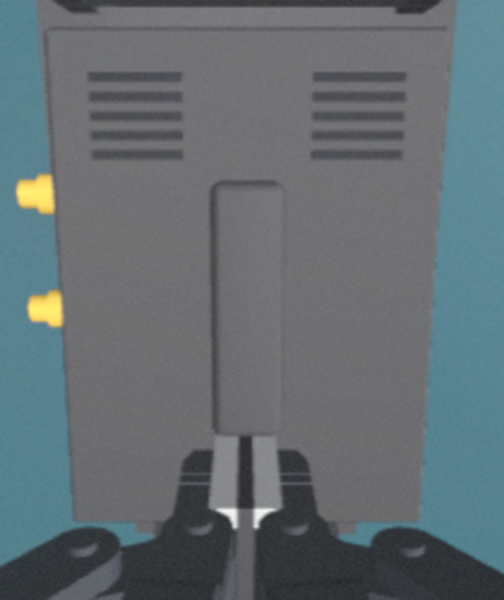

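View pics/d1y.png

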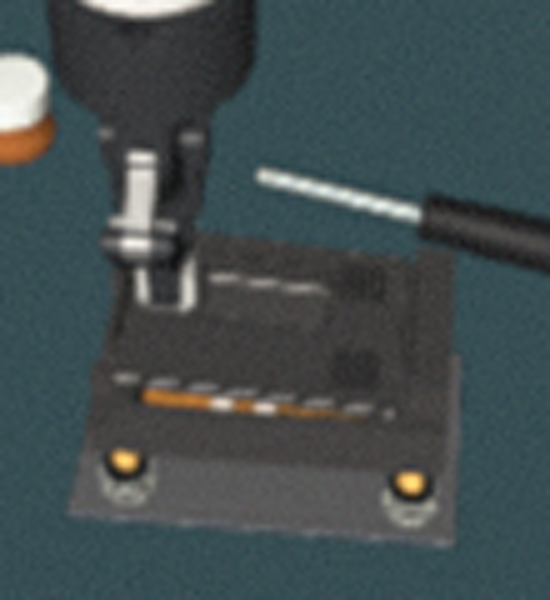

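>>> {"method": "drive_tool", "body": {
  "moves": [
    [[0, 0, -0.002], 0],
    [[0, 0, -0.004], 0],
    [[0, 0, -0.005], 0],
    [[0, 0, -0.005], 0]
  ]
}}

```text
t: 21.25
position: [0.5527, 0.1543, 0.2537]
orientation: [[-0.973, -0.233, 0.001], [-0.233, 0.973, 0.0], [-0.001, -0.0, -1.0]]
wrist_force: [0.1, -0.5, 4.7]
grip_width: 0.002
```

>>> {"method": "drive_tool", "body": {
  "moves": [
    [[0, 0, -0.001], 0],
    [[0, 0, -0.0015], 0],
    [[0, 0, -0.0015], 0]
  ]
}}

```text
t: 21.62
position: [0.5522, 0.1542, 0.2514]
orientation: [[-0.973, -0.233, -0.0], [-0.233, 0.973, 0.0], [0.0, 0.0, -1.0]]
wrist_force: [0.3, -0.4, 1.3]
grip_width: -0.001
```

>>> {"method": "drive_tool", "body": {
  "moves": [
    [[0, 0, -0.001], 0],
    [[0, 0, -0.0015], 0],
    [[0, 0, -0.0015], 0]
  ]
}}

```text
t: 22.0
position: [0.5522, 0.1542, 0.25]
orientation: [[-0.973, -0.233, -0.0], [-0.233, 0.973, -0.0], [0.0, 0.0, -1.0]]
wrist_force: [1.3, -0.1, 0.6]
grip_width: -0.003
```

>>> {"method": "drive_tool", "body": {
  "moves": [
    [[0, 0, -0.001], 0],
    [[0, 0, -0.002], 0],
    [[0, 0, -0.002], 0]
  ]
}}

```text
t: 22.38
position: [0.5523, 0.1543, 0.248]
orientation: [[-0.973, -0.233, -0.0], [-0.233, 0.973, 0.0], [0.0, 0.0, -1.0]]
wrist_force: [0.4, 0.3, 1.4]
grip_width: 0.0
```

>>> {"method": "drive_tool", "body": {
  "moves": [
    [[0, 0, -0.001], 0],
    [[0, 0, -0.0015], 0],
    [[0, 0, -0.0015], 0]
  ]
}}

```text
t: 22.75
position: [0.5521, 0.1542, 0.2463]
orientation: [[-0.973, -0.233, -0.001], [-0.233, 0.973, -0.0], [0.001, 0.0, -1.0]]
wrist_force: [-0.0, 0.2, -0.3]
grip_width: 0.001
```

```bash
python3 snap.py d2 wrist side; python3 -c "
import cv2
t=cv2.imread('pics/d2wrist.png');cv2.imwrite('pics/d2z.png',cv2.resize(t[60:310,220:430],None,fx=2.4,fy=2.4,interpolation=cv2.INTER_CUBIC))
t=cv2.imread('pics/d2side.png');cv2.imwrite('pics/d2y.png',cv2.resize(t[180:300,260:370],None,fx=5,fy=5,interpolation=cv2.INTER_CUBIC))"
```

```text
22.75 [0.5521 0.1542 0.2463] [-0.02  0.17 -0.26] [-0.003  0.037 -0.022] 0.0010681921014133427
```

View pics/d2y.png

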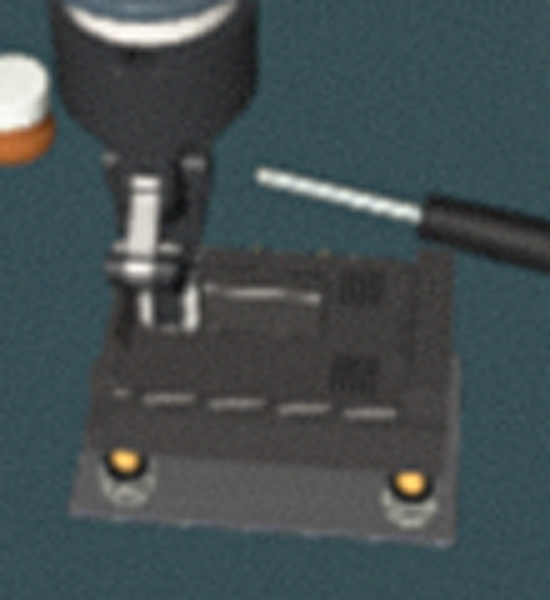

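>>> {"method": "drive_tool", "body": {
  "moves": [
    [[0, 0, -0.001], 0],
    [[0, 0, -0.0015], 0],
    [[0, 0, -0.0015], 0]
  ]
}}

```text
t: 23.22
position: [0.5523, 0.1543, 0.2462]
orientation: [[-0.973, -0.233, -0.0], [-0.233, 0.973, -0.0], [0.0, -0.0, -1.0]]
wrist_force: [-4.3, -0.3, 10.0]
grip_width: 0.002
```

>>> {"method": "drive_tool", "body": {
  "moves": [
    [[0, 0, -0.001], 0],
    [[0, 0, -0.001], 0]
  ]
}}

```text
t: 23.48
position: [0.5523, 0.1543, 0.2461]
orientation: [[-0.972, -0.233, -0.0], [-0.233, 0.972, -0.0], [0.0, -0.0, -1.0]]
wrist_force: [-7.6, -1.0, 16.3]
grip_width: -0.002
```

```bash
python3 snap.py d3 wrist side; python3 -c "
import cv2
t=cv2.imread('pics/d3side.png');cv2.imwrite('pics/d3y.png',cv2.resize(t[180:300,260:370],None,fx=5,fy=5,interpolation=cv2.INTER_CUBIC))
t=cv2.imread('pics/d3wrist.png');cv2.imwrite('pics/d3z.png',cv2.resize(t[50:300,220:430],None,fx=2.4,fy=2.4,interpolation=cv2.INTER_CUBIC))"
```

```text
23.475 [0.5523 0.1543 0.2461] [-7.65 -1.03 16.31] [-0.164  1.334 -0.013] -0.00246444343019728
```

View pics/d3y.png

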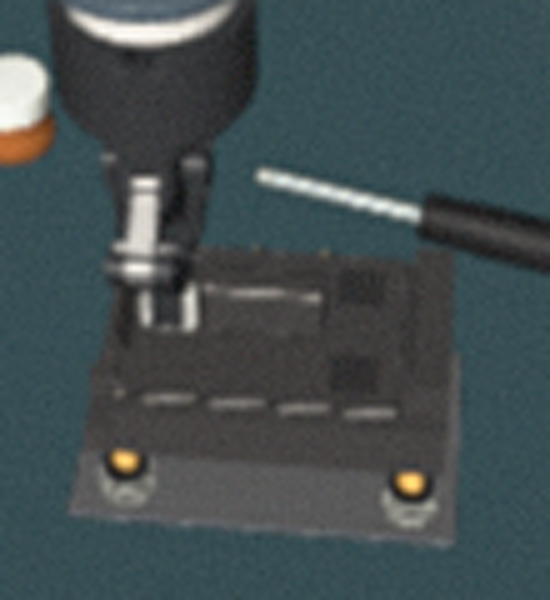

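View pics/d3z.png

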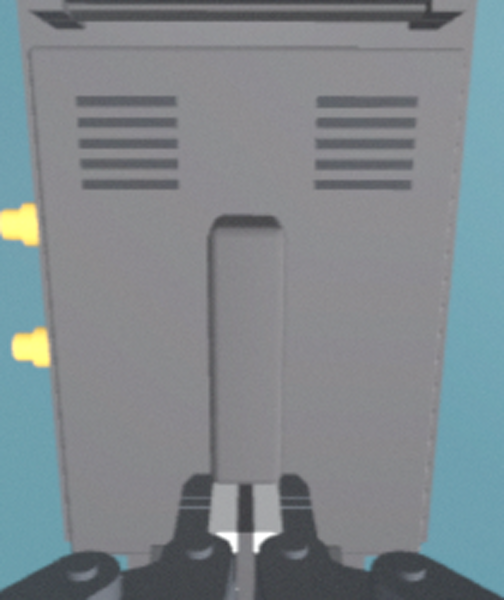

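>>> {"method": "drive_tool", "body": {
  "moves": [
    [[0, 0, 0.002], 0],
    [[0, 0, 0.005], 0],
    [[0, 0, 0.02], 0],
    [[0, 0, 0.05], 0],
    [[0, 0, 0.08], 0],
    [[0, 0, 0.1], 0],
    [[-0.03, -0.007, 0.1], 0],
    [[-0.05, -0.012, 0.1], 0],
    [[-0.05, -0.012, 0.1], 0]
  ]
}}

```text
t: 24.7
position: [0.5016, 0.1422, 0.345]
orientation: [[-0.973, -0.232, 0.001], [-0.232, 0.973, 0.0], [-0.001, -0.0, -1.0]]
wrist_force: [1.0, -0.2, 0.2]
grip_width: 0.001
```

```bash
python3 snap.py e1 wrist side top; python3 -c "
import cv2
t=cv2.imread('pics/e1side.png');cv2.imwrite('pics/e1y.png',cv2.resize(t[180:300,260:370],None,fx=5,fy=5,interpolation=cv2.INTER_CUBIC))
t=cv2.imread('pics/e1wrist.png');cv2.imwrite('pics/e1z.png',cv2.resize(t[130:300,240:400],None,fx=3.5,fy=3.5,interpolation=cv2.INTER_CUBIC))"
```

```text
24.7 [0.5016 0.1422 0.345 ] [ 1.01 -0.15  0.15] [ 0.004 -0.032 -0.018] 0.0014680811817757895
```

View pics/e1y.png

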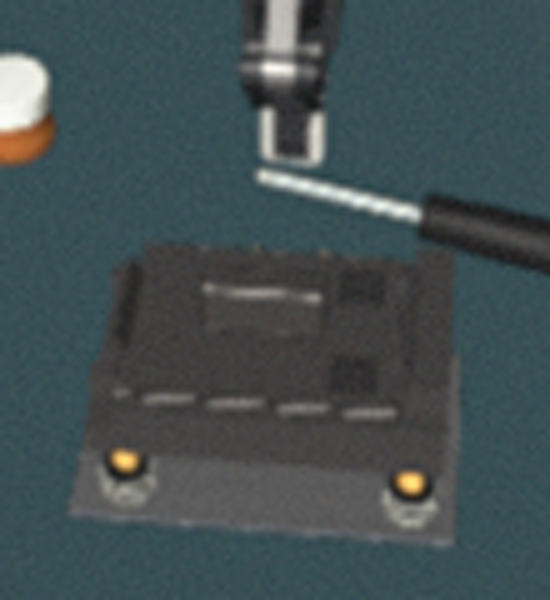

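View pics/e1z.png

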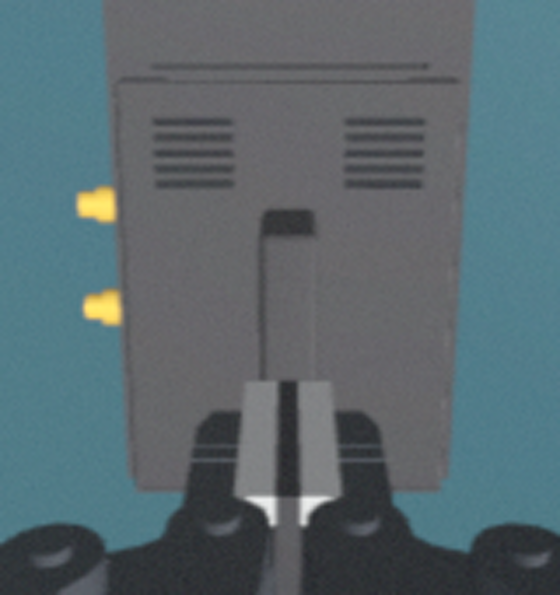

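View pics/e1wrist.png

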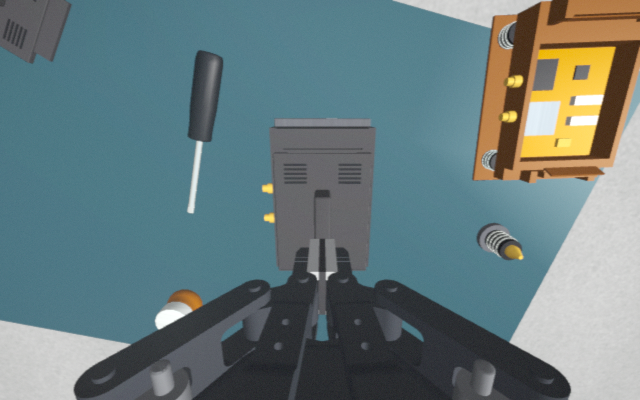

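>>> {"method": "drive_tool", "body": {
  "moves": [
    [[0.02, 0.005, 0], 0],
    [[0.06, 0.014, 0], 0],
    [[0.09, 0.021, 0], 0],
    [[0.09, 0.021, 0], 0],
    [[0.09, 0.021, 0], 0]
  ],
  "jaw": 0.3
}}

```text
t: 25.48
position: [0.5922, 0.1633, 0.3436]
orientation: [[-0.973, -0.233, -0.001], [-0.233, 0.973, -0.0], [0.001, 0.0, -1.0]]
wrist_force: [-0.9, 0.2, -0.4]
grip_width: 0.701
```

```bash
python3 snap.py e2 wrist side; python3 -c "
import cv2
t=cv2.imread('pics/e2wrist.png');cv2.imwrite('pics/e2z.png',cv2.resize(t[40:240,230:410],None,fx=3,fy=3,interpolation=cv2.INTER_CUBIC))
t=cv2.imread('pics/e2side.png');cv2.imwrite('pics/e2y.png',cv2.resize(t[210:300,260:370],None,fx=7,fy=6.6,interpolation=cv2.INTER_CUBIC))"
```

```text
25.475 [0.5922 0.1633 0.3436] [-0.9   0.23 -0.41] [ 0.012 -0.012 -0.   ] 0.7006730219641717
```

View pics/e2z.png

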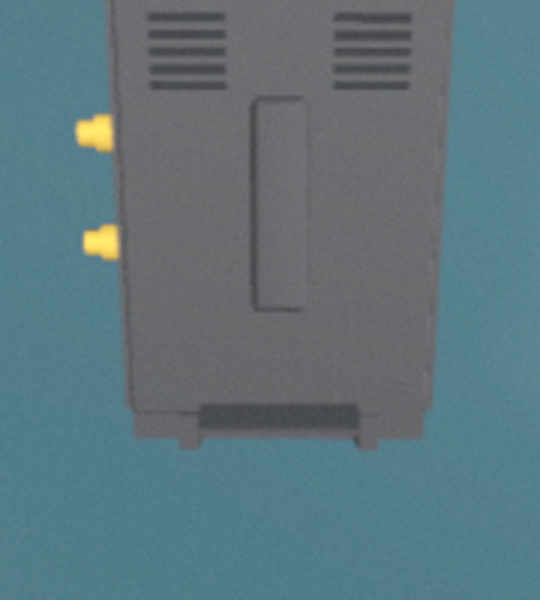

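View pics/e2y.png

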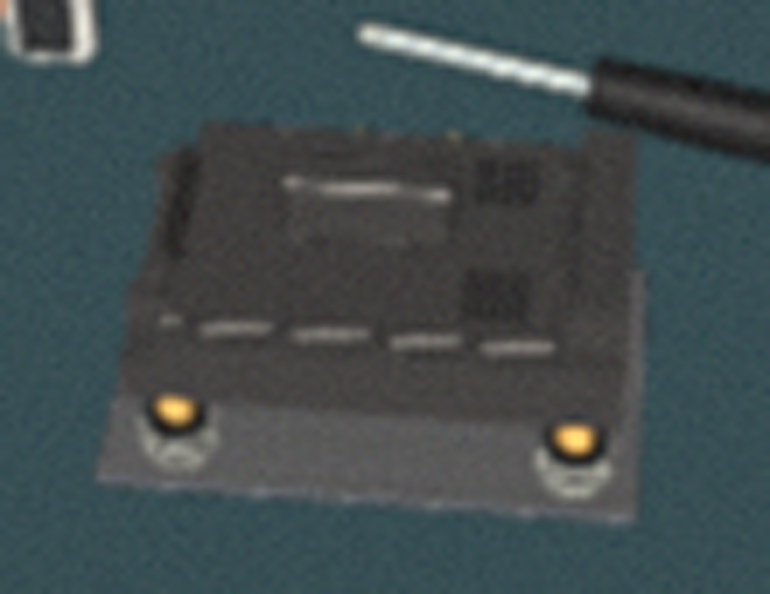

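Run:
```python
from h import *
import pickle
from scipy.spatial.transform import Rotation as Ro
cp,im=pickle.load(open("e2wrist.pkl","rb"))
px=np.array([(133,409),(432,409),(254,98),(306,98),(252,309),(305,309)])/3+(230,40)-.3
print(px.round(1))
M=np.array([[57,-43,6],[57,43,6],[-25,-7,32],[-25,7,32],[25,-7,32],[25,7,32]])/1000
S=Ro.from_euler("Z",13.51,degrees=True).as_matrix()
for h in (.0076,.0096):
  for pit in (0,-1,-2,-4):
    R=S@Ro.from_euler("Y",pit,degrees=True).as_matrix()
    lip=np.array([.5113,.1444,.058+h])+S@[-.07,0,0]
    W=(M+[.073,0,0])@R.T+lip-[0,0,.0021]
    print(h,pit,(proj(cp,W)-px).round(1).tolist())
```

```text
[[274.  176. ]
 [373.7 176. ]
 [314.4  72.4]
 [331.7  72.4]
 [313.7 142.7]
 [331.4 142.7]]
0.0076 0 [[0.6, 1.0], [-2.4, 0.9], [-1.0, -0.3], [1.3, -0.3], [0.3, 0.6], [0.9, 0.5]]
0.0076 -1 [[0.2, 1.4], [-1.9, 1.3], [-1.0, -1.3], [1.4, -1.3], [0.3, 0.0], [1.0, -0.0]]
0.0076 -2 [[-0.2, 1.7], [-1.5, 1.6], [-1.1, -2.4], [1.4, -2.4], [0.2, -0.6], [1.1, -0.6]]
0.0076 -4 [[-1.1, 2.4], [-0.5, 2.3], [-1.1, -4.6], [1.5, -4.6], [0.1, -1.9], [1.3, -2.0]]
0.0096 0 [[0.3, 1.4], [-2.0, 1.3], [-1.1, -0.7], [1.4, -0.7], [0.3, 0.8], [1.0, 0.8]]
0.0096 -1 [[-0.2, 1.9], [-1.5, 1.8], [-1.1, -1.8], [1.5, -1.8], [0.2, 0.3], [1.1, 0.2]]
0.0096 -2 [[-0.6, 2.2], [-1.1, 2.1], [-1.1, -2.8], [1.5, -2.9], [0.1, -0.3], [1.2, -0.4]]
0.0096 -4 [[-1.5, 2.9], [-0.1, 2.8], [-1.2, -5.1], [1.6, -5.1], [-0.0, -1.7], [1.4, -1.7]]
```

View pics/e1top.png

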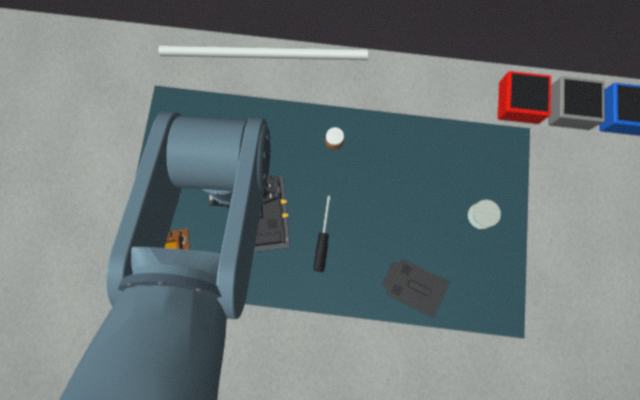

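```bash
python3 -c "
from bench import *
print(close_job()); print(read_state()['t'])"
```

```text
the job is handed in; nothing more can be done
None
the job is handed in; nothing more can be done
```

The cover is on the case, lying flat with the catch snapped over its rear edge, and the job is handed in at about 25.5 s of the 67 s.

**How it went:**
- **Tilting the cover:** The tool can only point straight down, so I gripped the rear end of the rib lightly and raised it with the lip still on the bench. That set a tilt of about 14°, and I then clamped firmly.
- **Hooking the lip:** I landed the lip on the sill and slid it in to the back wall, which it met with about 3.5 N.
- **Closing:** I swung the rear down on a light grip (readings under 6 N), let go, and pressed with shut fingers behind the rib. The arm then backed off.

**Last checks:**
- **Cover:** The rear view shows the catch tip over the plate's rear edge. The best pose fit is level, at 0°.
- **Lip:** A fit just before pressing put the lip tip at stand x -69, where full depth is -70. After that I only checked it by eye.
- **Bystanders:** The other things look unmoved in the pictures.
- **Arm:** It is clear of everything.

**What was less clean:**
- **First grip:** On the first grip the cover lifted level, and when I loosened it the cover dropped about 10 mm flat onto the bench. I then regripped it farther back.
- **Snap:** The force readings showed no clear snap. The last press reached 16 N down with about 8 N sideways, a little over the 12 N quoted, with the cover by then apparently at the bottom.
- **Case height h:** It came out at 7.5 to 9.6 mm depending on the method.

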